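Nest the domed dust covers in their spring-catch caddy

TASK

Pack the dust covers away for the night: take the two loose domed covers off their sloping rests and stack them upside down (knob down, hollow side up) in the caddy, first the narrow-rimmed one inside the cover that already sits there, then the wide-rimmed one inside that. Press the wide-rimmed one down past the spring catches until it is fully home under them, so that all three stand level, cupped in one another, but do not force it once it has bottomed; leave the other things on the bench where they are.

Things in the scene. Friction and masses are not known exactly. Their poses are not given: they have to be found in the camera images.
- cover_mid: Narrow-rimmed loose cover, polished spun steel, about 0.11 kg, lying tilted 40 deg on rest_mid. Origin: centre of the knob's end face; z: axis, out of the hollow side; +x: uphill side as it starts. Knob radius 13 mm, z 0 to 10; flat crown radius 30 at z 10; wall 4 mm thick, outer radius 43 at z 15, 50 at z 23, 60 at z 42; straight rim band outer radius 68, z 40 to 52.
- mid_rim (a point): Middle of cover_mid's rim band on its top edge at the uphill side: x 64, z 52 mm in the cover's frame, axes as the cover's. The band runs all round, inner radius 60, outer 68 (8 mm thick), 12 high; it can be pinched with one finger inside, one outside, tips about 9 mm deep.
- mid_floor (a point): Centre of cover_mid's inner floor, z 14 mm in its frame, flat to radius 26 mm. Nested, the knob of the next cover stands on it: each origin is 14 mm above the one below, with some 3 mm of side play.
- cover_top: Wide-rimmed loose cover, about 0.13 kg, lying tilted 40 deg on rest_top; same knob, dome and frame as cover_mid, but a flat lip at z 40 to 43 widens it to a straight rim band, inner radius 68, outer 76 mm, z 40 to 54 mm. It goes on top of the stack.
- top_rim (a point): Middle of cover_top's rim band on its top edge at the uphill side: x 72, z 54 mm in the cover's frame, axes as the cover's. The band is 8 mm thick; the lip inside it lies 11 mm below this edge, so tips can go about 8 mm deep.
- top_floor (a point): Centre of cover_top's inner floor, z 14 mm in its frame, flat to radius 26 mm: the place to press.
- cover_bottom: A third cover, same as cover_mid, loose, already standing upside down in the caddy, its origin on the caddy's axis 10 mm above the bench, its knob in a shallow pocket. It stays there as the bottom of the stack.
- caddy: Fixed caddy: disc of radius 118 mm with three posts (40 mm wide, 124 high, guide fins reaching in to radius 78 mm, flared at the top) at 60, 180 and 300 degrees about z from its +x. Origin: centre of its underside, on the bench; z up. Home heights of the covers' origins over the bench: bottom 10, mid 24, top 38 mm. cover_mid passes the catches freely, cover_top does not.
- caddy_catches (a point): On the caddy's axis, 101 mm up, level with the catches: from each post a white ball (diameter 24, centre 85 mm from the axis), sprung inwards, juts to radius 73. cover_top rests on them, origin 69 mm up (it may sag to one side). 4 to 9 N down on its floor near the middle pushes it through to its home. Over 60 N on the stack dents it.
- caddy_gap (a point): On the caddy's +x side, 72 mm from the axis and 123 mm up: the middle of the gap between the posts at 60 and 300 degrees, where the top edge of cover_top's rim lies while it rests on the catches; room there for the fingers.
- rest_mid: Fixed sloping rest with cover_mid: base plate 130 x 120 mm, two rails rising at 40 deg towards its +x that carry the crown with the knob between them, two stop pins at the dome's lower side. Origin: centre of its underside; the cover's origin is 50 mm above it. The cover lifts off along its own z axis.
- rest_top: The other sloping rest, identical, with cover_top.
- frame: Bystander: bronze coil machine frame with two black coils, 85 x 20 x 57 mm, upright on the bench. Origin: centre of its underside.
- grip: Bystander: green anodised aluminium machine grip, a knurled tube 25 mm in diameter and 55 mm long, lying down. Origin: centre of its underside.
- caliper: Bystander: steel dial caliper lying flat, 230 mm long, its jaws at the end nearer -x of its own frame. Origin: middle of its underside.
- driver: Bystander: screwdriver, 140 mm long, lying flat. Origin near its middle, at the bench.
- spray: Bystander: small white bottle, 48 mm in diameter, 115 mm high, upright. Origin: centre of its underside.
- jar: Bystander: low glass jar with a steel cap, 52 mm in diameter, 50 mm high. Origin: centre of its underside.
Not all that is in view belongs to the job. There is more than one size of the caddy; the one meant has the size given above.

How it is judged:
By the outcome, as a careful person would: the job done as asked, in the order asked, and still so for the second after the job is handed in, with the robot touching nothing.
It also fails if it takes over 70 s, if anything falls off the work surface, if the arm or the gripper's body presses on something with over 40 N, if the wrist force passes 120 N, or if a joint passes its speed limit or range.

ROBOT

A 6-joint arm with a two-finger parallel gripper is mounted at the origin on the work surface. World frame = base frame: x ahead of the robot, y to its left, z up, the work surface at z = 0. Lengths are in mm, angles in rad, forces in N, time in s.
With the tool pointing down it reaches from about 300 to 1000 mm from the base axis. Payload 5.1 kg.
Tool frame: the origin (TCP) lies on the centre line of the jaws, within the pads' length; the fingertips stand 11 mm ahead of it and the grasp point (between the pads) lies 8 mm behind it (arm.nose_length is the distance from the TCP to the fingertips, in mm); z points along the fingers, y is the line along which they close (so a half turn about z gives the same grasp; the last joint's range is limited). The gripper opens to 95 mm and grips with 3 to 60 N. Pads are 20 mm wide; open, the fingers measure 119 mm over their backs; the gripper's body (75 mm by 180 mm) begins 59 mm behind the grasp point.
Start: joints at [1.153, 0.124, 1.65, -0, 1.367, -0.083], TCP at [213.597, 613.89, 195.056] pointing down, gripper open.
Joint ranges: [-2.61, 2.61], [-1.02, 2.33], [0.03, 2.71], [-1.35, 4.49], [0.32, 2.68], [-2.91, 2.91]. Speed limits (rad/s): [2.57, 2.57, 3.14, 3.14, 3.14, 3.14].

INTERFACE

Orientations are given as a unit quaternion [x, y, z, w].
In Python, from bench import arm, vision gives the robot as it stands.
- The arm moves only by the tool jog_arm, never from a script. Its argument "targets" is a list of rows, each a list of 3 entries, a list of its own where there are three numbers: the closure, from -1 (fully open) to 1 (shut), then the shift along the tool's x, y, z in mm, then the turn about the tool's z in degrees. A call has exactly 8 rows; each row shifts and turns the commanded pose from where the row before left it, along the tool's axes as they then stand; what a row does not reach is not made up. A row lasts 1/8 s, in which the tool goes at most 62.5 mm and 10.7 degrees, less where a joint would pass 70% of its speed; a pose out of reach is approached as far as the arm can. A call is refused whole if a number of a shift passes 62.5 or a number of a turn 10.7, either way. A call with a gripper value outside its range is refused whole. The fingers move at their own pace and stop on an object; "squeeze" is the grip in N (left out, the last holds). Time passes only in rows, so rows that do not move let the fingers close, or fill a call up. It gives the time, the measured TCP pose, the force, the opening and the grip force at its end, in the units of the state.
- arm.get_state(): the state, without advancing time (a new reading comes with each control period).
- vision.read_camera(name): name is "scene" or "top" or "wrist"; returns a dict with "img" (420x560x3 uint8, red, green, blue), "camera_matrix" (3x3 intrinsics, pixels), "extrinsics" (4x4, takes a point from world to camera coordinates). Camera axes: x right, y down, z forward; pixel columns grow to the right and rows downward; lengths in mm; the calibration is good to about 2 mm. A picture is of the moment at which its call begins. There is no depth.
- arm.finish_job(): hands the job in; it is judged then, once.
Trained networks look in a picture, given as the dict that the camera call returned (one of the last four; its "shot" number tells which), for a name from the list of things; names that differ only in an ending like _2 or _b are one class to them, and where a whole thing is asked for, a point or a joint stands for the part that bears it (a point fixed in the world has none). Each returns a list of dicts, best first, with "score" (0 to 1); they miss things now and then, are a little off and sometimes report something else, mostly with a low value. They report only what shows in the picture. A call takes as long as a camera call. They do not tell look-alikes from the thing itself.
- vision.find_in(thing, picture): "at" ([column, row] as shares, 0 to 1, of the picture: columns of its width, rows of its height, amid what is visible of it).
The state is a dict: "time_s": time; "qpos": joint angles; "joint_velocities": joint speeds; "joint_efforts": joint torques, N m; "tool_pos": TCP position; "tool_rot": TCP orientation; "wrist_force": force on the tool from outside, world axes, zero at the start; "ft_torque": the same for the moment, N m; "gripper_width": opening from 0.0 (shut) to 1.0 (fully open); "grip_force": force on a finger pad.
Only numpy, scipy, OpenCV 4.12 (cv2) and the standard library are available. Lean on these libraries where they do the work, as an engineer would, in place of code of your own. Each camera call takes 0.05 s, during which the arm holds its last target. There are 200 camera calls.

## Working session

There is one attempt and no reset: what is moved stays moved. The work goes in short steps, Python scripts to look and compute and a tool call to move; the robot and the scene stay as the last step left them, time stands still between calls to the robot, and variables do not carry over. Pictures are saved under pics/ and viewed, at most 10 in all, crops included, and the job is handed in when it is done.

Besides the shell and the picture viewer there is one more tool, called as name(argument=value, ...), one argument or row to a line, values as JSON. jog_arm: Moves the arm, as the interface text tells. Its arguments: {"type":"object","properties":{"targets":{"type":"array","items":{"type":"array"}},"squeeze":{"type":"number"}},"required":["targets"]}

```bash
mkdir -p pics; ls; cat > h.py <<'E'
import numpy as np, cv2, json
from bench import arm, vision
def snap(c,f=None):
    p=vision.read_camera(c)
    if f: cv2.imwrite('pics/'+f,p['img'][:,:,::-1])
    return p
def proj(p,X):
    K=np.array(p['camera_matrix']);E=np.array(p['extrinsics'])
    c=E[:3,:3]@np.asarray(X,float)+E[:3,3]; u=K@c; return u[:2]/u[2]
def ray(p,uv):
    K=np.array(p['camera_matrix']);E=np.array(p['extrinsics']);R=E[:3,:3]
    d=R.T@np.linalg.solve(K,[uv[0],uv[1],1]); return -R.T@E[:3,3], d/np.linalg.norm(d)
def onz(p,uv,z):
    o,d=ray(p,uv); return o+d*(z-o[2])/d[2]
def tri(rs):
    A=0;b=0
    for o,d in rs:
        M=np.eye(3)-np.outer(d,d);A=A+M;b=b+M@o
    X=np.linalg.solve(A,b); return X,[round(float(np.linalg.norm((np.eye(3)-np.outer(d,d))@(X-o))),1) for o,d in rs]
E
python3 - <<'E'
from h import *
np.set_printoptions(precision=1,suppress=True)
print(arm.get_state(), arm.nose_length)
for c in ['scene','top','wrist']:
    p=snap(c,c+'0.png'); print(c,ray(p,(280,210)))
    for t in ['cover_mid','cover_top','mid_rim','top_rim','cover_bottom','caddy','caddy_catches','caddy_gap','rest_mid','rest_top','mid_floor','top_floor','frame','grip','caliper','driver','spray','jar']:
        r=vision.find_in(t,p); print(t,[(round(q['at'][0]*560),round(q['at'][1]*420),round(q['score'],2)) for q in r[:4]])
print(arm.get_state()['time_s'])
E
```

```text
pics
{'time_s': 0.0, 'qpos': array([ 1.2,  0.1,  1.7, -0. ,  1.4, -0.1]), 'joint_velocities': array([ 0., -0.,  0.,  0.,  0.,  0.]), 'joint_efforts': array([ -0. , -41.8, -36. ,   0.1,   0. ,  -0. ]), 'tool_pos': array([213.3, 613.3, 193.8]), 'tool_rot': array([ 0.2,  1. , -0. , -0. ]), 'wrist_force': array([ 1. , -0.5,  0.3]), 'ft_torque': array([ 0., -0.,  0.]), 'grip_force': 0.0, 'gripper_width': 0.9988365120729829} 11.0
scene (array([1282. ,  151. ,  746.7]), array([-0.8, -0.2, -0.6]))
cover_mid [(410, 232, 0.78)]
cover_top [(295, 243, 0.75), (214, 226, 0.55)]
mid_rim [(412, 232, 0.68), (300, 243, 0.49), (293, 270, 0.2)]
top_rim [(298, 242, 0.86), (209, 210, 0.6), (401, 258, 0.55)]
cover_bottom [(208, 211, 0.81)]
caddy [(150, 189, 0.76), (215, 228, 0.64), (233, 171, 0.59), (209, 214, 0.2)]
caddy_catches [(150, 189, 0.84), (297, 244, 0.73), (233, 170, 0.63), (214, 229, 0.58)]
caddy_gap [(218, 225, 0.81), (232, 169, 0.72), (150, 190, 0.68)]
rest_mid [(407, 255, 0.73)]
rest_top [(290, 269, 0.79), (408, 232, 0.62), (234, 318, 0.33)]
mid_floor [(410, 229, 0.72), (448, 330, 0.55)]
top_
[... 541 characters left out ...]
0.7)]
caddy_gap [(441, 282, 0.84), (362, 330, 0.69), (338, 253, 0.65)]
rest_mid [(179, 208, 0.95)]
rest_top [(280, 179, 0.51)]
mid_floor [(159, 230, 0.93), (335, 247, 0.48), (177, 208, 0.34)]
top_floor [(259, 196, 0.93)]
frame [(230, 250, 0.61), (260, 193, 0.33)]
grip [(208, 159, 0.51), (282, 180, 0.35)]
caliper [(303, 132, 0.89)]
driver [(294, 259, 0.69)]
spray [(344, 166, 0.63)]
jar [(148, 140, 0.82), (158, 226, 0.32)]
wrist (array([151. , 635. , 384.4]), array([ 0.2, -0.1, -1. ]))
cover_mid []
cover_top []
mid_rim []
top_rim []
cover_bottom []
caddy []
caddy_catches []
caddy_gap []
rest_mid []
rest_top []
mid_floor []
top_floor []
frame []
grip []
caliper []
driver []
spray []
jar []
2.85
```

View pics/scene0.png

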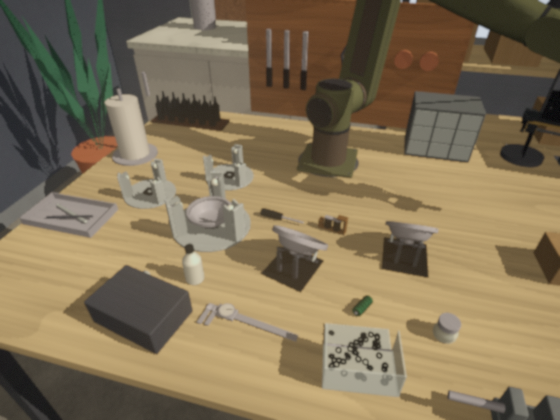

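View pics/top0.png

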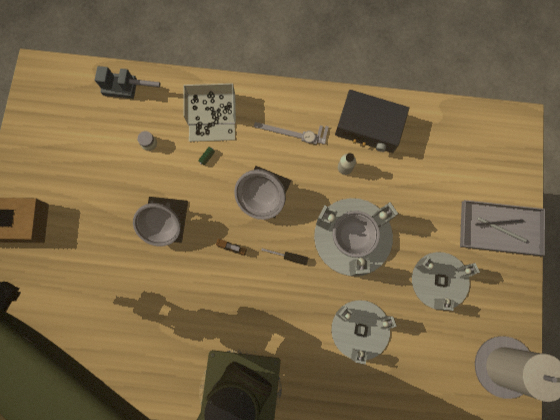

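Scene: the wide-rimmed cover is at about (297,243), the narrow-rimmed one at (410,235), and the large caddy with its cover at (209,215). The small caddies at (150,189) and (233,171) are decoys. In the top view these are (261,195), (157,223) and (353,237), with the decoys at (441,280) and (361,330). What could be mistaken: the other rest's cover, the cover already in the caddy, and the two small caddies. By the descriptions, cover_mid = (157,223), cover_top = (261,195), caddy = (353,237). I'll check this in one enlarged crop with an overlaid model fit.

```bash
cat >> h.py <<'E'
from scipy.optimize import least_squares
S,C=np.sin(np.radians(40)),np.cos(np.radians(40))
def pose(x,y,z,yaw,tilt=40):
    s,c=np.sin(np.radians(tilt)),np.cos(np.radians(tilt)); u=np.array([np.cos(yaw),np.sin(yaw),0]);k=np.array([0,0,1.])
    X=c*u+s*k; Z=-s*u+c*k; return np.array([x,y,z]),np.column_stack([X,np.cross(Z,X),Z])
def circ(o,R,r,z,n=72):
    t=np.linspace(0,2*np.pi,n,endpoint=False); return [o+R@np.array([r*np.cos(a),r*np.sin(a),z]) for a in t]
def draw(im,p,pts,col,k,off):
    q=np.array([[(proj(p,X)-off)*k] for X in pts]).astype(np.int32); cv2.polylines(im,[q],True,col,1)
E
python3 - <<'E'
from h import *
np.set_printoptions(precision=1,suppress=True)
p=snap('top')
for n,uv,z in [('mid rim c',(157,223),90),('mid plate',(180,205),5),('top rim c',(261,195),90),('top plate',(283,180),5),('caddy disc',(353,237),10),('bot rim',(357,235),62)]:
    print(n,onz(p,uv,z))
print('posts',[onz(p,uv,124) for uv in [(329,213),(388,211),(360,266)]])
im=cv2.resize(p['img'][130:290,120:400,::-1],None,fx=2.85,fy=2.85,interpolation=cv2.INTER_CUBIC)
cv2.imwrite('pics/top1.png',im)
E
```

```text
mid rim c [434.5 285.   90. ]
mid plate [509.2 248.2   5. ]
top rim c [548.5   2.8  90. ]
top plate [622.3 -52.9   5. ]
caddy disc [ 470.2 -280.2   10. ]
bot rim [ 469.  -284.1   62. ]
posts [array([ 511.3, -192.9,  124. ]), array([ 535.6, -355.3,  124. ]), array([ 375. , -290.2,  124. ])]
```

View pics/top1.png

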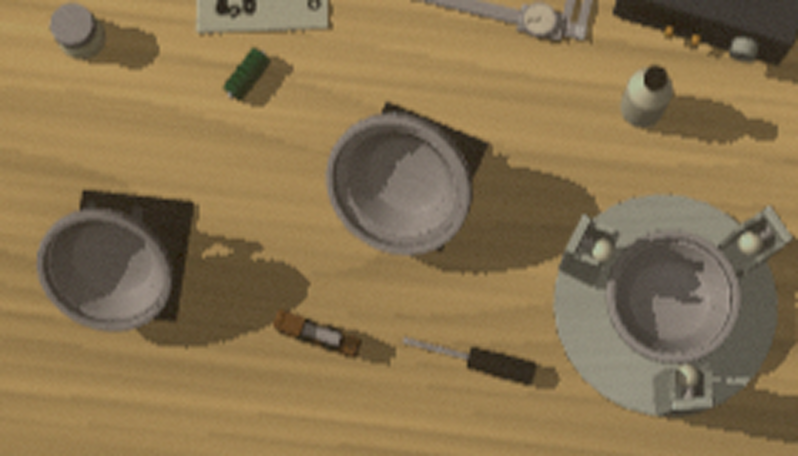

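The crop confirms the choice: the narrow-rimmed cover with its plate to the right (crop 105,268), the wide one with its plate at upper right (400,183), and the large caddy with the third cover (673,298). Next I hover over cover_mid for a wrist view.

jog_arm(
  targets=[
    [-1,[-47,-33,0],0],
    [-1,[-47,-33,0],0],
    [-1,[-47,-33,0],0],
    [-1,[-47,-33,0],0],
    [-1,[-47,-33,0],0],
    [-1,[-47,-33,0],0],
    [-1,[-47,-33,0],0],
    [-1,[0,0,0],0],
  ],
)

```text
time_s: 3.9
tool_pos: [450.2, 285.0, 195.3]
tool_rot: [0.169, 0.986, -0.0, 0.0]
wrist_force: [-0.1, 0.0, 0.6]
gripper_width: 1.0
grip_force: 0.0
```

```bash
python3 - <<'E'
from h import *
from scipy.spatial.transform import Rotation as Ro
np.set_printoptions(precision=2,suppress=True)
s=arm.get_state(); print(s['tool_pos'],Ro.from_quat(s['tool_rot']).as_matrix(),s['time_s'])
p=snap('wrist','w1.png'); print(ray(p,(280,210)),np.array(p['camera_matrix']))
np.save('w1.npy',p,allow_pickle=True)
E
```

```text
[450.24 284.96 195.29] [[-0.94  0.33  0.  ]
 [ 0.33  0.94 -0.  ]
 [-0.    0.   -1.  ]] 3.9
(array([387.64, 306.51, 384.52]), array([ 0.22, -0.09, -0.97])) [[359.74   0.   282.16]
 [  0.   359.74 210.37]
 [  0.     0.     1.  ]]
```

View pics/w1.png

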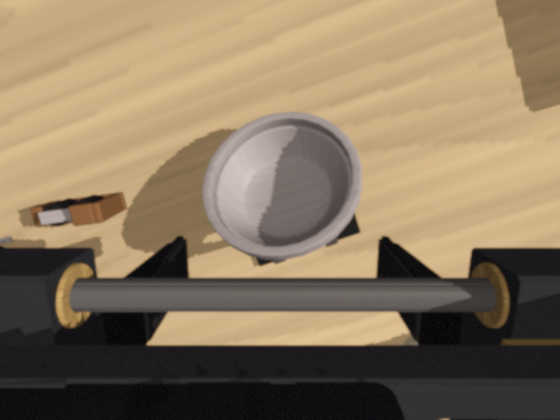

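The wrist view shows the narrow-rimmed cover as a clean ellipse centred at about (282,185), with its black plate at (305,245). I'll fit the rim silhouette in the wrist and top views.

```bash
cat >> h.py <<'E'
def hullof(p,uv,smax=70,vmin=70):
    hsv=cv2.cvtColor(p['img'],cv2.COLOR_RGB2HSV)
    m=((hsv[...,1]<smax)&(hsv[...,2]>vmin)).astype(np.uint8)
    m=cv2.morphologyEx(m,cv2.MORPH_OPEN,np.ones((3,3),np.uint8))
    n,l,st,_=cv2.connectedComponentsWithStats(m); k=l[int(uv[1]),int(uv[0])]
    c=max(cv2.findContours((l==k).astype(np.uint8),cv2.RETR_EXTERNAL,cv2.CHAIN_APPROX_NONE)[0],key=cv2.contourArea)
    return cv2.convexHull(c)[:,0,:].astype(float),st[k]
def sil(p,o,R,r,z0,z1):
    q=np.array([proj(p,X) for X in circ(o,R,r,z0)+circ(o,R,r,z1)],np.float32); return cv2.convexHull(q)
def supp(h,n=72):   # support function of a convex outline
    t=np.linspace(0,2*np.pi,n,endpoint=False); D=np.column_stack([np.cos(t),np.sin(t)]); return (D@h.reshape(-1,2).T).max(1)
def fit(views,x0,r,z0,z1,free=3):
    obs=[(p,supp(h)+.5*0,w) for p,h,w in views]
    def f(v):
        a=list(v)+[50,40][free-3:] if free<5 else v
        o,R=pose(a[0],a[1],a[3],a[2],a[4]); return np.concatenate([w*(supp(sil(p,o,R,r,z0,z1))-s) for p,s,w in obs])
    s=least_squares(f,x0,loss='soft_l1',x_scale=[10,10,.1,10,10][:free]); return s.x,np.sqrt(np.mean(s.fun**2))
E
python3 - <<'E'
from h import *
np.set_printoptions(precision=3,suppress=True)
w=np.load('w1.npy',allow_pickle=True).item(); t=snap('top'); np.save('t1.npy',t,allow_pickle=True)
hw,a=hullof(w,(282,185)); ht,b=hullof(t,(157,223)); h2,c=hullof(t,(261,195)); print(a,b,c)
for y in (-.9,.2,-2):
  for fr in (3,5):
    x0=[460,270,y,50,40][:fr]
    print(fr,[fit(V,x0,68,40,52,fr) for V in ([(w,hw,1)],[(w,hw,1),(t,ht,2)])])
for y in (-.9,.2,-2):
    print('top',fit([(t,h2,1)],[580,-20,y],76,40,54,3))
E
```

```text
[  202   111   161   151 18711] [     0      0    560    420 166863] [ 235  169   50   50 1948]
3 [(array([456.331, 272.377,  -0.67 ]), np.float64(5.154293388314491)), (array([456.046, 273.264,  -0.623]), np.float64(391.8512034891665))]
5 [(array([455.432, 272.779,  -0.84 ,  49.05 ,  38.243]), np.float64(5.664160729881295)), (array([452.865, 272.993,  -0.828,  39.92 ,  36.339]), np.float64(392.0871575018742))]
3 [(array([460.525, 293.483,   0.289]), np.float64(3.2034872589012955)), (array([460.859, 290.87 ,   0.14 ]), np.float64(389.42084622355503))]
5 [(array([448.888, 290.19 ,   0.22 ,  14.233,   8.718]), np.float64(3.9560681831614084)), (array([458.704, 291.918,   0.218,  35.203,  30.85 ]), np.float64(388.5756960279697))]
3 [(array([430.097, 268.432,  -1.957]), np.float64(8.338725300101574)), (array([414.556, 298.299,  -3.573]), np.float64(390.89463286239993))]
5 [(array([432.522, 270.419,  -1.998,  42.459,  27.551]), np.float64(5.119390829628611)), (array([441.888, 284.549,  -2.116,  61.121,   5.446]), np.float64(389.2060828127979))]
top (array([569.943, -20.   ,  -0.921]), np.float64(1.793120404764695))
top (array([575.173, -20.   ,   5.644]), np.float64(2.6349769115750443))
top (array([537.83 ,   2.416,  -2.121]), np.float64(6.414982953794527))
```

```bash
sed -i 's/,np.float32); return cv2.convexHull(q)/); return q/' h.py
python3 - <<'E'
from h import *
np.set_printoptions(precision=3,suppress=True)
w=np.load('w1.npy',allow_pickle=True).item(); t=np.load('t1.npy',allow_pickle=True).item()
hw,a=hullof(w,(282,185)); h2,c=hullof(t,(261,195))
for sm,vm in ((60,70),(50,80),(40,80),(60,90)):
    ht,b=hullof(t,(168,225),sm,vm); print(sm,vm,b)
    if b[2]<60: break
for y in (-.9,.2):
  for fr in (3,4,5):
    x0=[460,270,y,50,40][:fr]
    print(fr,fit([(w,hw,1)],x0,68,40,52,fr),fit([(w,hw,1),(t,ht,2)],x0,68,40,52,fr) if b[2]<60 else '')
for y in (-.9,.2):
    print('top',[fit([(t,h2,1)],[580,-20,y,50,40][:f],76,40,54,f) for f in (3,4)])
E
```

```text
60 70 [149 212  31  34 580]
3 (array([461.389, 288.137,  -0.024]), np.float64(1.0641221057884627)) (array([460.784, 285.843,  -0.106]), np.float64(16.1272200139562))
4 (array([461.637, 287.813,  -0.028,  47.091]), np.float64(0.8502128062753515)) (array([461.624, 286.366,  -0.083,  45.624]), np.float64(15.810928214852826))
5 (array([427.039, 285.875,   0.207,  40.351, -20.828]), np.float64(1.2617676847930326)) (array([462.063, 286.392,  -0.079,  48.119,  41.949]), np.float64(15.803348919226138))
3 (array([461.389, 288.137,  -0.024]), np.float64(1.0641193606689667)) (array([460.784, 285.843,  -0.106]), np.float64(16.12732605325712))
4 (array([461.637, 287.813,  -0.028,  47.091]), np.float64(0.8502127654626948)) (array([461.624, 286.368,  -0.083,  45.624]), np.float64(15.81093995900455))
5 (array([461.362, 287.817,  -0.027,  45.627,  38.876]), np.float64(0.773903894265517)) (array([462.063, 286.392,  -0.079,  48.119,  41.949]), np.float64(15.803349913921977))
top [(array([577.994,  -5.137,  -0.451]), np.float64(0.5735858158848103)), (array([585.122,  -1.404,  -0.375,  23.14 ]), np.float64(0.3263791841333361))]
top [(array([577.994,  -5.137,  -0.451]), np.float64(0.5735859575529135)), (array([585.122,  -1.404,  -0.375,  23.14 ]), np.float64(0.3263792019358187))]
```

```bash
python3 - <<'E'
from h import *
np.set_printoptions(precision=3,suppress=True)
t=np.load('t1.npy',allow_pickle=True).item(); w=np.load('w1.npy',allow_pickle=True).item()
for n,cs in (('mid',[(83,192),(195,203),(176,320)]),('top',[(388,102),(487,147),(441,248)])):
    P=[onz(t,np.array(c)/2.85+[120,130],6)[:2] for c in cs]; a=P[1]-P[0]; b=P[1]-P[2]
    print(n,P,np.linalg.norm(a),np.linalg.norm(b),'yaw a',np.arctan2(a[0],-a[1]),'yaw b',np.arctan2(b[1],b[0]),'center',(P[0]+P[2])/2)
# mask scan for mid in top
hw,a=hullof(w,(282,185))
hsv=cv2.cvtColor(t['img'],cv2.COLOR_RGB2HSV); print(hsv[223,125:190:3],hsv[200:250:3,150])
E
```

```text
mid [array([521.764, 344.543]), array([523.422, 224.41 ]), array([397.3  , 225.277])] 120.14390933290741 126.12512366381057 yaw a 0.013801774762171858 yaw b -0.0068730307771039485 center [459.532 284.91 ]
top [array([657.583,  34.294]), array([619.862, -77.441]), array([504.719, -41.096])] 117.93119653651323 120.743581717874 yaw a -0.32557756172650987 yaw b -0.3057560432867969 center [581.151  -3.401]
[[ 22 112  57]
 [ 25 113  52]
 [ 28 115  40]
 [ 24 109  61]
 [ 29  88  75]
 [ 27  96  77]
 [ 29 114  49]
 [ 24 149  41]
 [ 21  95  43]
 [ 25  64  48]
 [ 15  74  48]
 [ 13  65  47]
 [ 21  71  47]
 [ 16  62  62]
 [ 14  41 136]
 [ 15  33 140]
 [ 14  34 150]
 [ 13  39 136]
 [ 15  50  72]
 [ 12  88  49]
 [ 18 115 106]
 [ 18 123 102]] [[ 20 149  41]
 [ 19 124  39]
 [ 18 131  39]
 [ 15 107  38]
 [ 14  78  49]
 [ 18 106  41]
 [ 21  94  46]
 [ 25 121  40]
 [ 22 107  43]
 [ 19 105  39]
 [ 23 102  40]
 [ 21 140  42]
 [ 22 105  46]
 [ 20  78  49]
 [ 14  38 114]
 [ 19 120 163]
 [ 19 120  98]]
```

jog_arm(
  targets=[
    [0.1,[-28,12,0],0],
    [0.1,[0,0,0],10.2],
    [0.1,[0,0,0],10.2],
    [0.1,[0,0,0],10.2],
    [0.1,[0,0,0],10.2],
    [0.1,[0,0,0],10.1],
    [0.1,[0,0,0],10.1],
    [0.1,[0,0,0],10.1],
  ],
  squeeze=30,
)

```text
time_s: 5.0
tool_pos: [477.7, 291.6, 195.0]
tool_rot: [0.71, 0.704, -0.0, -0.0]
wrist_force: [0.5, 0.3, -0.9]
gripper_width: 0.448
grip_force: 0.0
```

jog_arm(
  targets=[
    [0.1,[0,0,0],0],
    [0.1,[0,0,10],0],
    [0.1,[0,0,10],0],
    [0.1,[0,0,10],0],
    [0.1,[0,0,10],0],
    [0.1,[0,0,5],0],
    [0.1,[0,0,0],0],
    [0.1,[0,0,0],0],
  ],
)

```text
time_s: 6.0
tool_pos: [479.1, 289.9, 150.5]
tool_rot: [0.709, 0.705, 0.0, 0.0]
wrist_force: [0.2, 0.1, 0.2]
gripper_width: 0.449
grip_force: 0.0
```

```bash
python3 - <<'E'
from h import *
s=arm.get_state(); print(s['tool_pos'],s['qpos'])
p=snap('wrist','w2.png')
np.set_printoptions(precision=2,suppress=True)
hw,a=hullof(p,(300,165)); print(a)
hsv=cv2.cvtColor(p['img'],cv2.COLOR_RGB2HSV); print(ray(p,(280,210)))
E
```

```text
[479.13981781 289.87557371 150.52823954] [ 4.48206176e-01 -4.27673272e-02  1.89825994e+00  2.78520793e-05
  1.28526432e+00  4.53131118e-01]
[  159   122   221   190 23596]
(array([478.93, 355.16, 339.83]), array([-0.01, -0.24, -0.97]))
```

View pics/w2.png

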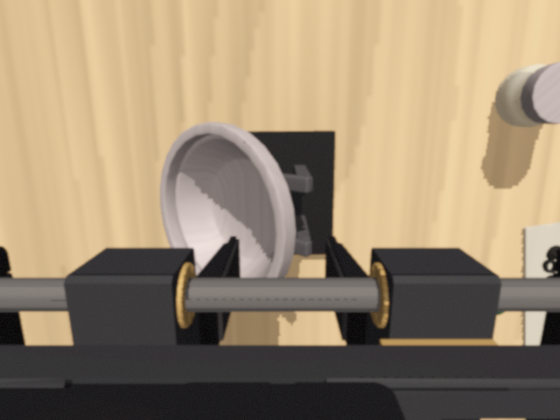

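The fingers straddle the uphill band (rim edge at column 292, tips at 237 and 333) and the plate is square to the view. I lower and close.

jog_arm(
  targets=[
    [0.1,[-2,1.5,11],0],
    [0.1,[0,0,10],0],
    [0.1,[0,0,0],0],
    [1,[0,0,0],0],
    [1,[0,0,0],0],
    [1,[0,0,0],0],
    [1,[0,0,0],0],
    [1,[0,0,0],0],
  ],
  squeeze=30,
)

```text
time_s: 7.05
tool_pos: [480.4, 287.8, 129.2]
tool_rot: [0.709, 0.705, 0.0, 0.0]
wrist_force: [0.0, -0.3, 0.1]
gripper_width: 0.018
grip_force: 0.0
```

```bash
python3 - <<'E'
from h import *
s=arm.get_state(); print(s['tool_pos'],s['wrist_force'],s['gripper_width'],s['grip_force'])
p=snap('wrist'); q=snap('scene')
a=cv2.resize(q['img'][170:300,340:480],None,fx=2.8,fy=2.8)
im=np.zeros((420,560+392,3),np.uint8); im[:,:560]=p['img']; im[:364,560:]=a
cv2.imwrite('pics/c3.png',cv2.resize(im[...,::-1],(800,353)))
E
```

```text
[480.3553661  287.77604329 129.16956666] [ 0.02942631 -0.25521213  0.08607866] 0.017670664192869993 0.0
```

View pics/c3.png

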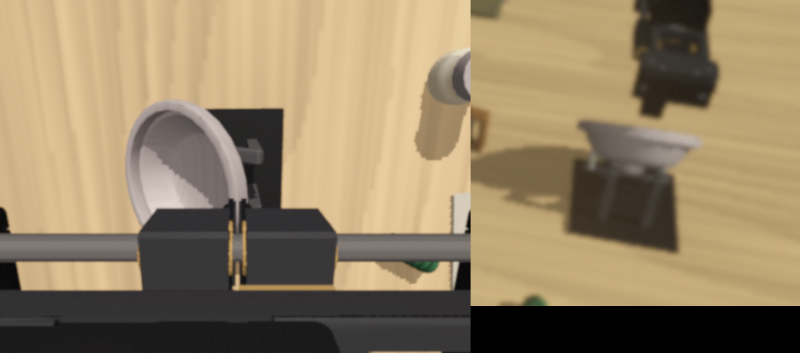

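```bash
python3 - <<'E'
from h import *
np.set_printoptions(precision=1,suppress=True)
w=snap('wrist'); s=snap('scene','s3.png')
o,R=pose(461,287.5,50,-.01)
f=lambda a:o+R@np.array(a,float)
tip=arm.get_state()['tool_pos']-[0,0,11]
for n,X in [('tip',tip),('rim out bot',f([68,0,40])),('rim out top',f([68,0,52])),('rim in top',f([60,0,52])),('lowrim',f([-68,0,52])),('+y rim',f([0,68,52])),('-y rim',f([0,-68,52])),('knob',o)]:
    print(n,X,'w',proj(w,X),'s',proj(s,X))
im=s['img'][:,:,::-1].copy(); K=5
im=cv2.resize(im[180:290,340:490],None,fx=K,fy=K); off=np.array([340,180])
for r,z in((68,52),(68,40),(60,52)): draw(im,s,circ(o,R,r,z),(0,0,255),K,off)
draw(im,s,[tip,tip+[0,0,40]],(0,255,0),K,off)
cv2.imwrite('pics/s3c.png',im)
E
```

```text
tip [480.3 287.7 118.1] w [282.6 237.8] s [412.5 228.4]
rim out bot [487.4 287.2 124.4] w [295.1 242. ] s [412.8 228.3]
rim out top [479.7 287.3 133.5] w [281.5 247.4] s [413.6 223.6]
rim in top [473.5 287.4 128.4] w [270.5 244.3] s [413.2 223.6]
lowrim [375.5 288.4  46.1] w [147.7 209. ] s [407.  224.7]
+y rim [428.3 355.8  89.8] w [197.5 118.5] s [436.6 228.6]
-y rim [426.9 219.8  89.8] w [207.3 317.5] s [384.3 219.9]
knob [461.  287.5  50. ] w [257.3 210.7] s [406.9 243.2]
```

View pics/s3c.png

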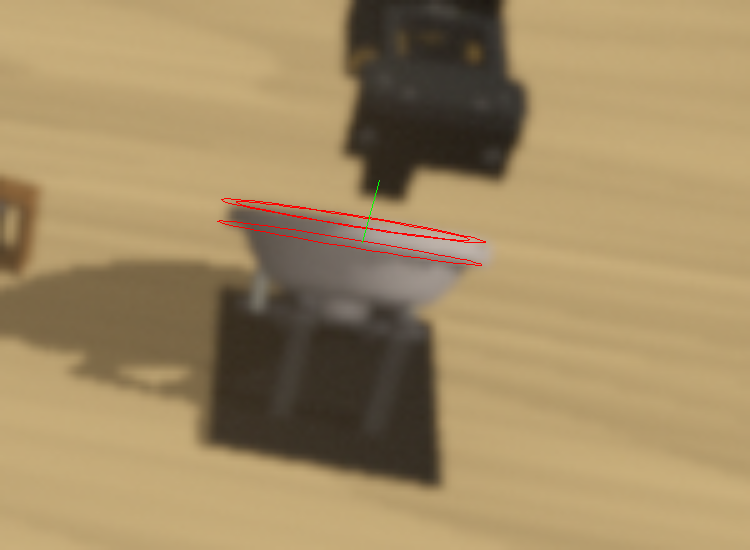

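The scene crop shows the rim (crop 228–492, rows 205–250) close to its predicted place, but the closed fingertips at (385,197) are well above where I expected them (365,240). They are over the rim, not around it. I'll triangulate the tip from the images before going deeper.

```bash
python3 - <<'E'
from h import *
np.set_printoptions(precision=1,suppress=True)
s=snap('scene'); 
for z in (118,128,138,148): print(z,proj(s,[480.3,287.7,z]))
for xy in ((470,288),(490,288),(480,278)): print(xy,proj(s,[*xy,118]))
print('plate',[proj(s,[460+a,286+b,6]) for a,b in((65,60),(65,-60),(-65,60),(-65,-60))])
w=snap('wrist'); E=np.array(w['extrinsics']); tp=arm.get_state()['tool_pos']
print('cam tcp',E[:3,:3]@tp+E[:3,3])
for dz in (-11,0,11,20): print(dz,proj(w,tp+[0,0,dz]))
cv2.imwrite('pics/w4c.png',cv2.resize(w['img'][200:300,200:360,::-1],None,fx=5,fy=5))
cv2.imwrite('pics/s4c.png',cv2.resize(s['img'][190:260,370:470,::-1],None,fx=8,fy=8,interpolation=cv2.INTER_CUBIC))
E
```

```text
118 [412.5 228.5]
128 [413.3 225.4]
138 [414.2 222.4]
148 [415.1 219.3]
(470, 288) [412.6 226. ]
(490, 288) [412.6 230.9]
(480, 278) [408.5 227.7]
plate [array([426.5, 275.8]), array([379.5, 267.1]), array([424.9, 243. ]), array([382.1, 235.8])]
cam tcp [  0.3  18.6 199.4]
-11 [282.6 237.8]
0 [282.7 244. ]
11 [282.7 250.9]
20 [282.7 257.1]
```

View pics/w4c.png

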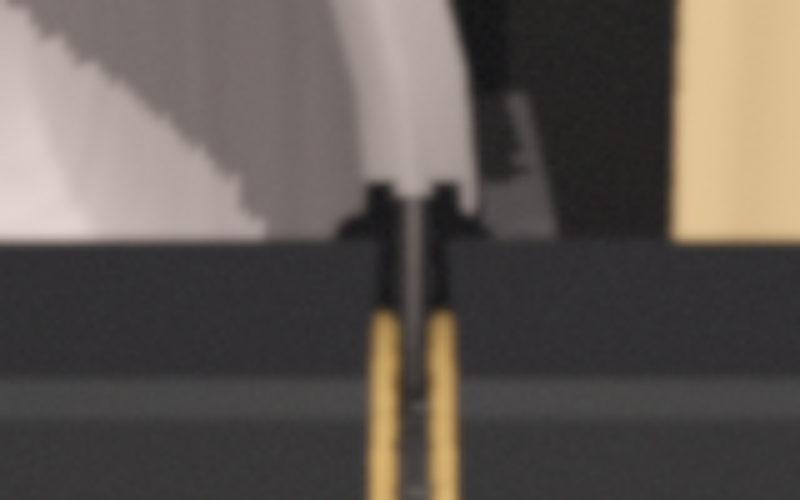

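```bash
python3 - <<'E'
from h import *
np.set_printoptions(precision=1,suppress=True)
im=cv2.imread('pics/s3.png'); h=cv2.cvtColor(im,cv2.COLOR_BGR2HSV)
print('V');print(h[206:240,404:428:2,2]);print('S');print(h[206:240,404:428:2,1])
t=snap('top'); tp=arm.get_state()['tool_pos']; print(proj(t,tp),proj(t,tp+[0,0,150]))
E
```

```text
V
[[187 186 167  71  60  59  47  46  44  45  43  43]
 [184 185 161  66  62  60  48  46  45  43  43  44]
 [183 183 149  60  58  54  48  47  45  44  43  42]
 [183 182 138  59  52  50  46  45  45  44  44  43]
 [186 183 142  79  59  49  46  46  44  45  45  42]
 [187 185 161 125  85  50  46  46  45  44  45  45]
 [187 186 180 165 110  49  46  46  45  50  59  52]
 [189 188 186 181 122  49  46  44  46  65 100  84]
 [190 189 189 185 123  48  46  47  45  91 144 137]
 [191 191 191 185 116  50  46  47  49 116 174 174]
 [191 192 192 182 106  48  47  45  57 140 185 187]
 [192 191 191 179 101  51  48  46  67 160 189 190]
 [194 192 192 182 118  80  67  55  79 172 192 191]
 [193 193 193 187 152 133 113  89 108 180 192 192]
 [191 192 192 190 181 173 159 143 150 187 193 193]
 [184 187 188 190 190 189 183 179 181 192 194 194]
 [168 172 177 183 187 188 188 190 190 191 193 194]
 [140 145 156 171 179 180 185 188 188 188 190 191]
 [119 126 139 157 169 172 178 183 183 183 187 188]
 [115 123 139 152 162 168 174 178 179 181 186 186]
 [116 127 142 151 160 168 173 177 179 180 187 188]
 [115 125 135 143 154 166 1
[... 1701 characters left out ...]
 41  52]
 [ 35  33  30  29  28  25  24  25  26  25  27  32]
 [ 38  36  33  32  29  25  25  26  26  26  25  26]
 [ 38  35  37  34  33  29  29  28  27  27  27  26]
 [ 36  38  35  37  36  34  36  32  30  30  29  27]
 [ 37  38  35  35  36  35  33  32  32  31  32  31]
 [ 39  38  35  36  34  34  32  30  34  33  32  31]
 [ 37  38  35  33  32  32  31  29  30  32  30  28]
 [ 39  38  38  35  32  30  31  28  30  29  29  28]
 [ 40  38  37  33  33  32  29  30  29  28  29  29]
 [ 38  37  36  34  34  32  32  29  30  28  29  29]
 [ 39  39  38  35  35  31  31  30  31  30  29  29]
 [ 43  42  40  41  37  33  29  31  30  31  29  31]
 [ 39  39  37  37  39  39  34  33  31  31  33  43]]
[155.2 204.3] [139.9 191.6]
```

Both the wrist view (pad corner geometry) and the scene view put the real fingertips about 30 mm higher than the reported TCP minus 11, and the empty close agrees. I open, go down in small steps watching the force, and look again.

jog_arm(
  targets=[
    [0.1,[0,0,0],0],
    [0.1,[0,0,0],0],
    [0.1,[0,0,0],0],
    [0.1,[0,0,5],0],
    [0.1,[0,0,5],0],
    [0.1,[0,0,5],0],
    [0.1,[0,0,5],0],
    [0.1,[0,0,0],0],
  ],
)

```text
time_s: 8.4
tool_pos: [479.9, 287.5, 108.3]
tool_rot: [0.709, 0.705, -0.001, -0.0]
wrist_force: [0.0, 0.4, -0.2]
gripper_width: 0.45
grip_force: 0.0
```

```bash
python3 - <<'E'
from h import *
np.set_printoptions(precision=1,suppress=True)
st=arm.get_state(); print(st['tool_pos'],st['wrist_force'],st['gripper_width'],st['time_s'])
s=snap('scene'); w=snap('wrist')
a=cv2.resize(s['img'][190:260,370:470,::-1],(600,420),interpolation=cv2.INTER_CUBIC)
b=cv2.resize(w['img'][180:290,180:390,::-1],(800-600,105))
b=w['img'][140:290,180:380,::-1]
im=np.zeros((420,800,3),np.uint8); im[:,:600]=a; im[:150,600:]=b
cv2.imwrite('pics/s5c.png',im)
E
```

```text
[479.9 287.5 108.3] [ 0.   0.4 -0.2] 0.4500449332737725 8.4
```

View pics/s5c.png

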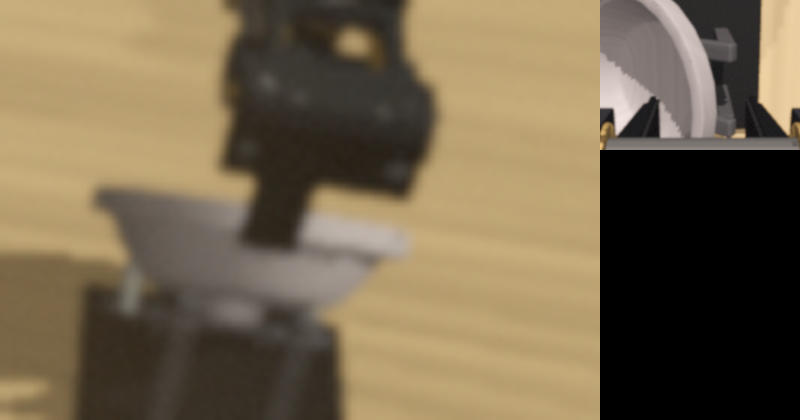

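The scene crop shows the outer finger in front of the rim now: tip at about px (415,231), rim edge at row 227. So the tips are roughly TCP+20. I go 12 mm lower and close.

jog_arm(
  targets=[
    [0.1,[0,1,6],0],
    [0.1,[0,0,6],0],
    [0.1,[0,0,0],0],
    [1,[0,0,0],0],
    [1,[0,0,0],0],
    [1,[0,0,0],0],
    [1,[0,0,0],0],
    [1,[0,0,0],0],
  ],
  squeeze=30,
)

```text
time_s: 9.5
tool_pos: [481.2, 287.7, 96.9]
tool_rot: [0.709, 0.705, -0.0, -0.0]
wrist_force: [0.1, 0.0, -1.7]
gripper_width: 0.124
grip_force: 30.0
```

jog_arm(
  targets=[
    [1,[0,-3,-4],0],
    [1,[0,-4,-6],0],
    [1,[0,-4,-6],0],
    [1,[0,-4,-8],0],
    [1,[0,-4,-14],0],
    [1,[0,0,-20],0],
    [1,[0,0,-20],0],
    [1,[0,0,0],0],
  ],
  squeeze=40,
)

```text
time_s: 10.5
tool_pos: [464.0, 288.6, 178.5]
tool_rot: [0.709, 0.705, 0.003, 0.001]
wrist_force: [-0.5, 0.2, -1.1]
gripper_width: 0.119
grip_force: 40.5
```

```bash
cat >> h.py <<'E'
from scipy.optimize import minimize
def mask(p,smax=75,vmin=75):
    h=cv2.cvtColor(p['img'],cv2.COLOR_RGB2HSV); m=(h[...,1]<smax)&(h[...,2]>vmin); dark=(h[...,2]<vmin); return m,dark
PROF=[(13,0),(30,10),(43,15),(50,23),(60,42)]
def shape(p,o,R,band):
    q=np.array([proj(p,X) for r,z in PROF+band for X in circ(o,R,r,z,36)],np.float32)
    im=np.zeros(p['img'].shape[:2],np.uint8); cv2.fillConvexPoly(im,cv2.convexHull(q).astype(np.int32),1); return im>0
def score(views,o,R,band,mar=25):
    s=0
    for p,(m,d) in views:
        g=shape(p,o,R,band); z=cv2.dilate(g.astype(np.uint8),np.ones((2*mar+1,)*2,np.uint8))>0
        ok=z&~d; s+=(g&m&ok).sum()/max(1,((g|m)&ok).sum())
    return s/len(views)
MID=[(68,40),(68,52)]; TOP=[(76,40),(76,54)]
def heldfit(views,tp,yaw,band,ru,zu):
    # grip point: band middle (ru,zu) near the tips; search tilt, radial and vertical offset
    best=[]
    for tilt in range(-10,50,5):
        for dz in range(-15,46,5):
            for du in (-8,-4,0,4,8):
                u=np.array([np.cos(yaw),np.sin(yaw),0]); _,R=pose(0,0,0,yaw,tilt)
                o=np.array(tp)+du*u+[0,0,dz]-R@np.array([ru,0,zu]); best.append((score(views,o,R,band),tilt,dz,du,o.round(0).tolist()))
    return sorted(best,reverse=True,key=lambda b:b[0])[:6]
E
python3 - <<'E'
from h import *
tp=arm.get_state()['tool_pos']
w=snap('wrist'); s=snap('scene'); t=snap('top')
for n,L in (('w',[w]),('s',[s]),('ws',[w,s]),('wst',[w,s,t])):
    print(n,heldfit([(p,mask(p)) for p in L],tp,-.01,MID,64,47))
cv2.imwrite('pics/w6.png',w['img'][...,::-1]);cv2.imwrite('pics/s6.png',s['img'][...,::-1])
E
```

```text
w [(np.float64(0.858094550124408), 30, 10, 8, [440.0, 289.0, 116.0]), (np.float64(0.8568918703082574), 35, 25, 4, [443.0, 289.0, 128.0]), (np.float64(0.8534765862558281), 35, 20, 4, [443.0, 289.0, 123.0]), (np.float64(0.853119619578585), 35, 15, 0, [439.0, 289.0, 118.0]), (np.float64(0.8497588140711401), 30, 15, 8, [440.0, 289.0, 121.0]), (np.float64(0.8489196967854392), 40, 35, 0, [445.0, 289.0, 136.0])]
s [(np.float64(0.759453781512605), 35, 30, 0, [439.0, 289.0, 133.0]), (np.float64(0.7577639751552795), 35, 35, 8, [447.0, 289.0, 138.0]), (np.float64(0.7572314049586777), 35, 30, 4, [443.0, 289.0, 133.0]), (np.float64(0.7474120082815735), 35, 25, -4, [435.0, 289.0, 128.0]), (np.float64(0.7396694214876033), 30, 20, -4, [428.0, 289.0, 126.0]), (np.float64(0.7371727748691099), 35, 25, -8, [431.0, 289.0, 128.0])]
ws [(np.float64(0.7986167234568988), 35, 35, 8, [447.0, 289.0, 138.0]), (np.float64(0.7969696183168984), 35, 30, 4, [443.0, 289.0, 133.0]), (np.float64(0.7809246086691751), 35, 30, 0, [439.0, 289.0, 133.0]), (np.float64(0.7784051852053513), 35, 30, 8, [447.0, 289.0, 133.0]), (np.float64(0.7737595262018095), 35, 35, 4, [443.0, 289.0, 138.0]), (np.float64(0.7724102773727005), 40, 35, 0, [445.0, 289.0, 136.0])]
wst [(np.float64(0.7739815296695705), 35, 25, 0, [439.0, 289.0, 128.0]), (np.float64(0.7718194079918562), 35, 30, 4, [443.0, 289.0, 133.0]), (np.float64(0.7707225628919767), 35, 30, 0, [439.0, 289.0, 133.0]), (np.float64(0.7643330195167187), 40, 25, -4, [441.0, 289.0, 126.0]), (np.float64(0.7622707049968794), 40, 30, -4, [441.0, 289.0, 131.0]), (np.float64(0.7604057558484666), 35, 25, -4, [435.0, 289.0, 128.0])]
```

Held, but still tilted about 37° (both views agree). I'll level it by pressing it gently onto free bench: its low side touches first and turns it upright in the pads.

jog_arm(
  targets=[
    [1,[-36,-21,0],0],
    [1,[-36,-21,0],0],
    [1,[-37,-22,0],0],
    [1,[0,0,25],0],
    [1,[0,0,25],0],
    [1,[0,0,25],0],
    [1,[0,0,25],0],
    [1,[0,0,0],0],
  ],
  squeeze=30,
)

```text
time_s: 11.65
tool_pos: [395.1, 178.3, 72.0]
tool_rot: [0.709, 0.705, -0.003, -0.002]
wrist_force: [0.3, 0.5, -0.5]
gripper_width: 0.125
grip_force: 30.6
```

jog_arm(
  targets=[
    [1,[0,0,6],0],
    [1,[0,0,6],0],
    [1,[0,0,4],0],
    [1,[0,0,4],0],
    [1,[0,0,4],0],
    [1,[0,0,4],0],
    [1,[0,0,0],0],
    [1,[0,0,0],0],
  ],
)

```text
time_s: 12.65
tool_pos: [397.0, 179.0, 46.5]
tool_rot: [0.709, 0.705, -0.001, -0.0]
wrist_force: [-0.7, -0.4, 0.7]
gripper_width: 0.11
grip_force: 30.1
```

jog_arm(
  targets=[
    [1,[0,0,4],0],
    [1,[0,0,4],0],
    [1,[0,0,4],0],
    [1,[0,0,3],0],
    [1,[0,0,3],0],
    [1,[0,0,2],0],
    [1,[0,0,0],0],
    [1,[0,0,0],0],
  ],
)

```text
time_s: 13.65
tool_pos: [402.1, 180.2, 30.6]
tool_rot: [0.709, 0.705, 0.004, 0.002]
wrist_force: [3.7, -0.8, 10.7]
gripper_width: 0.129
grip_force: 33.5
```

```bash
python3 - <<'E'
from h import *
tp=arm.get_state()['tool_pos']
w=snap('wrist'); s=snap('scene')
for n,L in (('w',[w]),('s',[s]),('ws',[w,s])):
    print(n,heldfit([(p,mask(p)) for p in L],tp,-.01,MID,64,47)[:4])
a=cv2.resize(s['img'][190:280,330:450,::-1],(400,300),interpolation=cv2.INTER_CUBIC)
im=np.zeros((300,800,3),np.uint8); im[:,:400]=a; im[:,400:]=cv2.resize(w['img'][...,::-1],(400,300)); cv2.imwrite('pics/s7.png',im)
E
```

```text
w [(np.float64(0.9279843921472991), 15, 35, 0, [352.0, 181.0, 4.0]), (np.float64(0.9110472770795931), 10, 25, 0, [347.0, 181.0, -2.0]), (np.float64(0.9109096518499181), 15, 40, 4, [356.0, 181.0, 9.0]), (np.float64(0.9091826911788875), 10, 30, 4, [351.0, 181.0, 3.0])]
s [(np.float64(0.6656441717791411), 15, 30, -8, [344.0, 181.0, -1.0]), (np.float64(0.6576576576576577), 15, 40, 4, [356.0, 181.0, 9.0]), (np.float64(0.6573643410852713), 20, 45, 4, [362.0, 181.0, 10.0]), (np.float64(0.6572769953051644), 20, 40, -4, [354.0, 181.0, 5.0])]
ws [(np.float64(0.7908866983024757), 15, 35, 0, [352.0, 181.0, 4.0]), (np.float64(0.7842836547537879), 15, 40, 4, [356.0, 181.0, 9.0]), (np.float64(0.7704822791887964), 20, 45, 0, [358.0, 181.0, 10.0]), (np.float64(0.7660233963634477), 20, 40, -4, [354.0, 181.0, 5.0])]
```

View pics/s7.png

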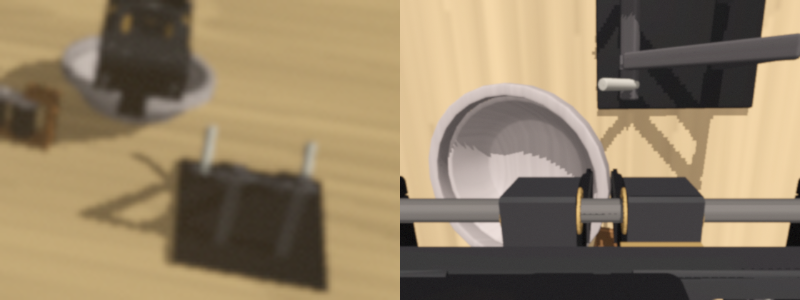

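The image shows the cover now only about 15° tilted, still pinched, with its low side and knob on the bench and the bronze frame clear of it. I let go so it settles flat on its knob.

jog_arm(
  targets=[
    [1,[0,0,-4],0],
    [0.1,[0,0,0],0],
    [0.1,[0,0,0],0],
    [0.1,[0,0,0],0],
    [0.1,[0,0,-15],0],
    [0.1,[0,0,-15],0],
    [0.1,[0,0,0],0],
    [0.1,[0,0,0],0],
  ],
)

```text
time_s: 14.75
tool_pos: [397.9, 179.2, 61.4]
tool_rot: [0.709, 0.705, 0.0, 0.0]
wrist_force: [-0.2, 0.5, 0.3]
gripper_width: 0.45
grip_force: 0.0
```

```bash
cat >> h.py <<'E'
def loosefit(views,x0,band):
    def f(v):
        o,R=pose(v[0],v[1],v[2],v[3],v[4]); return -score(views,o,R,band)
    s=minimize(f,x0,method='Nelder-Mead',options=dict(initial_simplex=np.array([x0]+[[x0[j]+(8,8,6,.5,12)[j]*(i==j) for j in range(5)] for i in range(5)]),maxiter=150)); return s.x.round(2),round(-s.fun,3)
E
python3 - <<'E'
from h import *
st=arm.get_state(); print(st['tool_pos'],st['wrist_force'],st['gripper_width'])
w=snap('wrist'); s=snap('scene'); t=snap('top')
V=lambda L:[(p,mask(p)) for p in L]
for L in ([w],[w,s],[w,s,t]):
  for ti in (3,20): print(len(L),loosefit(V(L),[350,181,2,0,ti],MID))
cv2.imwrite('pics/w8.png',w['img'][...,::-1])
E
```

```text
[397.90588213 179.18744362  61.38007754] [-0.15232227  0.47080318  0.29601336] 0.450207760441554
1 (array([ 3.5112e+02,  1.8135e+02, -3.7000e-01,  3.5000e-01,  1.8900e+00]), np.float64(0.926))
1 (array([ 3.5190e+02,  1.8209e+02, -2.5000e-01,  5.3000e-01,  3.1200e+00]), np.float64(0.925))
2 (array([3.5228e+02, 1.8251e+02, 7.7000e-01, 4.0000e-02, 3.3100e+00]), np.float64(0.862))
2 (array([ 3.5244e+02,  1.8220e+02, -1.5000e-01,  3.2000e-01,  3.6100e+00]), np.float64(0.857))
3 (array([3.5143e+02, 1.8201e+02, 1.2000e-01, 1.0000e-01, 3.5600e+00]), np.float64(0.779))
3 (array([ 3.5405e+02,  1.8113e+02,  2.5600e+00, -3.0000e-02,  6.1700e+00]), np.float64(0.772))
```

Flat on the bench now (fit: origin 351.5, 181.5, z≈0, tilt about 2–3°). I regrasp its +x rim side.

jog_arm(
  targets=[
    [0.1,[2.3,17.6,0],0],
    [0.1,[0,0,15],0],
    [0.1,[0,0,14],0],
    [0.1,[0,0,14],0],
    [0.1,[0,0,0],0],
    [0.1,[0,0,0],0],
    [0.1,[0,0,0],0],
    [0.1,[0,0,0],0],
  ],
)

```text
time_s: 15.9
tool_pos: [415.9, 181.5, 18.7]
tool_rot: [0.709, 0.705, 0.001, 0.0]
wrist_force: [-0.9, -0.6, 0.5]
gripper_width: 0.452
grip_force: 0.0
```

jog_arm(
  targets=[
    [1,[0,0,0],0],
    [1,[0,0,0],0],
    [1,[0,0,0],0],
    [1,[0,0,0],0],
    [1,[0,0,0],0],
    [1,[0,0,0],0],
    [1,[0,0,-5],0],
    [1,[0,0,-5],0],
  ],
  squeeze=35,
)

```text
time_s: 16.9
tool_pos: [415.0, 181.2, 27.8]
tool_rot: [0.709, 0.705, -0.0, -0.0]
wrist_force: [-0.2, 0.1, -1.4]
gripper_width: 0.076
grip_force: 34.8
```

```bash
python3 - <<'E'
from h import *
np.set_printoptions(precision=3,suppress=True)
t=snap('top'); s=snap('scene')
def gm(p):
    g=cv2.GaussianBlur(cv2.cvtColor(p['img'],cv2.COLOR_RGB2GRAY).astype(np.float32),(0,0),1); return np.hypot(cv2.Sobel(g,cv2.CV_32F,1,0),cv2.Sobel(g,cv2.CV_32F,0,1)),g
G={id(p):gm(p) for p in(t,s)}
def samp(im,p,pts):
    q=np.array([proj(p,X) for X in pts],np.float32).reshape(-1,1,2); return cv2.remap(im,q[...,0],q[...,1],cv2.INTER_LINEAR).mean()
I=np.eye(3)
def sc(x,y,ps,zs): 
    o=np.array([x,y,0.]); return sum(samp(G[id(p)][0],p,circ(o,I,r,z,60)) for p in ps for r,z in zs)
for n,ps,zs in (('rim t',[t],[(68,62),(60,62)]),('rim s',[s],[(68,62),(60,62)]),('disc t',[t],[(118,8)]),('disc s',[s],[(118,8)]),('all',[t,s],[(68,62),(60,62),(118,8)])):
    b=max((sc(x,y,ps,zs),x,y) for x in np.arange(455,486,1.) for y in np.arange(-298,-266,1.)); print(n,b)
x,y=b[1:]
S={id(p):cv2.cvtColor(p['img'],cv2.COLOR_RGB2HSV) for p in(t,s)}
for ps in([t],[s],[t,s]):
    r=[]
    for d in range(-40,80,1):
        v=0
        for p in ps:
            for k in(60,180,300):
                a=np.radians(d+k); o=np.array([x,y,0])+83*np.array([np.cos(a),np.sin(a),0])+[0,0,101]
                v+=samp(G[id(p)][1],p,[o+[i,j,6] for i in(-4,0,4) for j in(-4,0,4)])
        r.append((round(float(v),1),d))
    print('yaw',sorted(r,reverse=True)[:4])
E
```

```text
rim t (np.float32(134.84274), np.float64(475.0), np.float64(-279.0))
rim s (np.float32(137.87306), np.float64(471.0), np.float64(-286.0))
disc t (np.float32(51.54967), np.float64(479.0), np.float64(-278.0))
disc s (np.float32(62.46731), np.float64(484.0), np.float64(-279.0))
all (np.float32(354.68893), np.float64(476.0), np.float64(-280.0))
yaw [(472.6, 10), (469.5, 9), (467.8, 11), (458.3, 8)]
yaw [(522.9, 9), (521.5, 8), (521.4, 10), (517.7, 7)]
yaw [(994.0, 10), (992.4, 9), (985.3, 11), (979.8, 8)]
```

jog_arm(
  targets=[
    [1,[0,0,-40],0],
    [1,[0,0,-60],0],
    [1,[0,0,-62],0],
    [1,[-40,11,0],0],
    [1,[-55,15,0],0],
    [1,[-55,15,0],0],
    [1,[-55,15,0],0],
    [1,[-55,15,0],0],
  ],
  squeeze=45,
)

```text
time_s: 18.0
tool_pos: [485.2, -80.8, 189.9]
tool_rot: [0.709, 0.705, 0.0, 0.0]
wrist_force: [0.8, -0.3, -1.0]
gripper_width: 0.082
grip_force: 44.9
```

jog_arm(
  targets=[
    [1,[-55,15,0],0],
    [1,[-55,15,0],0],
    [1,[-50,13,0],0],
    [1,[-32,8.5,0],0],
    [1,[0,0,0],-9.3],
    [1,[0,0,0],0],
    [1,[0,0,0],0],
    [1,[0,0,0],0],
  ],
)

```text
time_s: 19.0
tool_pos: [535.6, -270.7, 190.1]
tool_rot: [0.65, 0.76, 0.0, 0.0]
wrist_force: [-0.1, -0.2, -0.7]
gripper_width: 0.083
grip_force: 44.9
```

```bash
python3 - <<'E'
from h import *
st=arm.get_state(); tp=st['tool_pos']; print(tp,st['tool_rot'],st['wrist_force'],st['gripper_width'],st['qpos'])
w=snap('wrist'); s=snap('scene')
g=cv2.GaussianBlur(cv2.cvtColor(w['img'],cv2.COLOR_RGB2GRAY),(0,0),1)
cv2.imwrite('pics/w9.png',w['img'][...,::-1]); np.save('w9.npy',w,allow_pickle=True)
print(loosefit([(p,mask(p)) for p in (w,s)],[tp[0]-63,tp[1]-10,tp[2]-18,.16,3],MID),loosefit([(w,mask(w))],[tp[0]-63,tp[1]-10,tp[2]-18,.16,3],MID))
# ball prediction
for d in (60,180,300):
    a=np.radians(9+d); print(proj(w,[474.5+83*np.cos(a),-281+83*np.sin(a),107]))
E
```

```text
[ 535.64188903 -270.7243702   190.08784109] [6.49521766e-01 7.60342997e-01 1.63250073e-05 4.31591764e-05] [-0.06345963 -0.2181275  -0.6767888 ] 0.08254836717876095 [-5.57411890e-01  1.81889783e-02  1.77005631e+00  1.98942086e-05
  1.35325714e+00 -7.14301915e-01]
(array([ 471.6 , -274.98,  175.27,    1.93,  -36.43]), np.float64(0.574)) (array([ 4.7170e+02, -2.4645e+02,  2.1012e+02, -3.9000e-01, -4.7440e+01]), np.float64(0.893))
[254.60599311 114.31021875]
[ 96.47087898 209.85532816]
[257.8230374  294.31388183]
```

jog_arm(
  targets=[
    [1,[0,1,25],0],
    [1,[0,0,25],0],
    [1,[0,0,25],0],
    [1,[0,0,20],0],
    [1,[0,0,15],0],
    [1,[0,0,12],0],
    [1,[0,0,8],0],
    [1,[0,0,0],0],
  ],
  squeeze=30,
)

```text
time_s: 20.1
tool_pos: [536.4, -271.0, 59.6]
tool_rot: [0.649, 0.76, -0.0, -0.0]
wrist_force: [-0.5, -0.7, -0.9]
gripper_width: 0.08
grip_force: 29.9
```

jog_arm(
  targets=[
    [1,[0,0,3],0],
    [1,[0,0,3],0],
    [1,[0,0,3],0],
    [1,[0,0,2],0],
    [1,[0,0,2],0],
    [1,[0,0,1],0],
    [1,[0,0,0],0],
    [1,[0,0,0],0],
  ],
)

```text
time_s: 21.1
tool_pos: [536.8, -271.1, 46.3]
tool_rot: [0.649, 0.76, 0.0, 0.0]
wrist_force: [0.9, 0.6, -0.1]
gripper_width: 0.082
grip_force: 29.9
```

jog_arm(
  targets=[
    [1,[0,0,2],0],
    [1,[0,0,2],0],
    [1,[0,0,0],0],
    [0.5,[0,0,0],0],
    [0.5,[0,0,0],0],
    [0.5,[0,0,0],0],
    [0.5,[0,0,0],0],
    [0.5,[0,0,0],0],
  ],
)

```text
time_s: 22.1
tool_pos: [535.9, -270.8, 41.2]
tool_rot: [0.649, 0.761, -0.0, -0.001]
wrist_force: [-0.3, -0.5, -0.3]
gripper_width: 0.249
grip_force: 0.0
```

jog_arm(
  targets=[
    [0.5,[0,0,-10],0],
    [0.5,[0,0,-30],0],
    [0.5,[0,0,-55],0],
    [0.1,[0,0,-55],0],
    [0.1,[0,-50,-30],0],
    [0.1,[0,-20,0],0],
    [0.1,[0,0,0],0],
    [0.1,[0,0,0],0],
  ],
)

```text
time_s: 23.1
tool_pos: [467.3, -281.5, 220.1]
tool_rot: [0.649, 0.76, 0.0, -0.001]
wrist_force: [0.4, -0.8, 0.2]
gripper_width: 0.45
grip_force: 0.0
```

```bash
cat > cad.py <<'E'
from h import *
I=np.eye(3)
def gm(p):
    g=cv2.GaussianBlur(cv2.cvtColor(p['img'],cv2.COLOR_RGB2GRAY).astype(np.float32),(0,0),1.2); return np.hypot(cv2.Sobel(g,cv2.CV_32F,1,0),cv2.Sobel(g,cv2.CV_32F,0,1)),g
def samp(im,p,pts):
    q=np.array([proj(p,X) for X in pts],np.float32).reshape(-1,1,2); v=cv2.remap(im,q[...,0],q[...,1],cv2.INTER_LINEAR); return v
def caddy(w,zt=76,xs=(462,488),ys=(-296,-266)):
    g=gm(w)[0]; out=[]
    for zz in (zt-14,zt-7,zt,zt+7):
        b=max((float(sum(np.median(samp(g,w,circ(np.array([x,y,0.]),I,r,zz,60))[:,0]) for r in (68,60))),x,y) for x in np.arange(*xs,1.) for y in np.arange(*ys,1.)); out.append((zz,)+b)
    return out
E
python3 - <<'E'
from cad import *
np.set_printoptions(precision=1,suppress=True)
st=arm.get_state(); print(st['tool_pos'])
w=snap('wrist','w10.png'); np.save('w10.npy',w,allow_pickle=True)
print(caddy(w))
h=cv2.cvtColor(w['img'],cv2.COLOR_RGB2HSV); m=((h[...,1]<40)&(h[...,2]>180)).astype(np.uint8)
n,l,s,c=cv2.connectedComponentsWithStats(m)
for i in range(1,n):
    if 60<s[i,4]<3000: print(s[i],c[i],onz(w,c[i],105))
for d in (60,180,300):
    a=np.radians(9+d); print('pred',proj(w,[474.5+83*np.cos(a),-281+83*np.sin(a),105]))
for nme in('mid_rim','mid_floor','caddy'): print(nme,[(np.array(q['at'])*[560,420],q['score']) for q in vision.find_in(nme,w)][:3])
print(proj(w,[474.5,-281,38]))
E
```

```text
[ 467.3 -281.5  220.1]
[(62, 115.39759063720703, np.float64(470.0), np.float64(-287.0)), (69, 115.39728546142578, np.float64(470.0), np.float64(-283.0)), (76, 127.87162780761719, np.float64(472.0), np.float64(-281.0)), (83, 106.50025939941406, np.float64(472.0), np.float64(-280.0))]
[344  61  47  34 577] [366.8  77.6] [ 517.8 -171.6  105. ]
[325  79  15  25 161] [332.3  92.1] [ 492.7 -186.8  105. ]
[333  99  24  21 362] [344.5 108.8] [ 504.9 -197.9  105. ]
[  86  139   39  108 2030] [107.8 196.7] [ 317.4 -301.7  105. ]
[480 155  62  30 876] [516.3 169.1] [ 658.3 -223.5  105. ]
[ 41 183  13  10  98] [ 47.2 187.5] [ 265.6 -301.8  105. ]
[182 190  26  19 271] [196.4 200.5] [ 393.4 -293.   105. ]
[167 197  12   7  68] [172.  200.3] [ 372.5 -296.1  105. ]
[166 218  35  11 238] [181.  222.3] [ 382.  -314.7  105. ]
[ 19 261  28  16 199] [ 35.9 271. ] [ 255.9 -381.2  105. ]
[534 266  14  12 122] [539.5 272.2] [ 707.8 -310.4  105. ]
pred [342.3 115.6]
pred [195.3 201.4]
pred [336.1 278.5]
mid_rim [(array([286.9, 189.5]), 0.72)]
mid_floor [(array([285.8, 195.5]), 0.82)]
caddy [(array([ 55.9, 186.6]), 0.95), (array([284.4, 120. ]), 0.74)]
[289.7 188. ]
```

Cover_mid is home: its rim edges match best at the 76 mm level, around (472,-281), and the catch ball agrees with the caddy at about (474.5,-280.5), yaw 9°. Next, cover_top.

jog_arm(
  targets=[
    [0.1,[52.5,29.2,0],0],
    [0.1,[52.5,29.2,0],0],
    [0.1,[52.5,29.2,0],0],
    [0.1,[52.5,29.2,0],0],
    [0.1,[52.5,29.2,0],9.2],
    [0.1,[0,0,0],9.2],
    [0.1,[0,0,0],9.1],
    [0.1,[0,0,0],0],
  ],
)

```text
time_s: 24.3
tool_pos: [570.7, 0.7, 221.4]
tool_rot: [0.811, 0.586, -0.0, -0.0]
wrist_force: [0.3, 0.5, 0.6]
gripper_width: 0.447
grip_force: 0.0
```

```bash
python3 - <<'E'
from h import *
np.set_printoptions(precision=3,suppress=True)
st=arm.get_state(); print(st['tool_pos'],st['tool_rot'])
w=snap('wrist','w11.png'); t=snap('top')
c=proj(w,[548,3,90]); print(c)
o,R=pose(580,-4,50,-.32)
for sm,vm in ((70,70),(60,80),(50,80)):
    h,b=hullof(w,proj(w,o+R@np.array([0,0,14])),sm,vm); print(b)
    for fr in (3,4,5): print(fr,fit([(w,h,1)],[580,-4,-.32,50,40][:fr],76,40,54,fr))
E
```

```text
[570.677   0.687 221.434] [ 0.811  0.586 -0.    -0.   ]
[257.822 201.837]
[  203   108   133   168 17243]
3 (array([581.368,  -0.207,  -0.3  ]), np.float64(1.5181421240804729))
4 (array([580.975,  -0.742,  -0.307,  47.398]), np.float64(1.517048875680394))
5 (array([580.433,  -0.867,  -0.311,  45.765,  39.036]), np.float64(1.3535195882883833))
[  203   109   133   166 16994]
3 (array([581.643,  -0.149,  -0.289]), np.float64(1.5838965912584464))
4 (array([580.852,  -1.137,  -0.31 ,  45.496]), np.float64(1.3548331466804826))
5 (array([580.307,  -1.267,  -0.314,  43.854,  39.056]), np.float64(1.2069751925655294))
[  204   109   132   166 16855]
3 (array([582.023,  -0.234,  -0.285]), np.float64(1.7468903186165583))
4 (array([580.97 ,  -1.401,  -0.312,  44.399]), np.float64(1.347460390924334))
5 (array([580.505,  -1.501,  -0.314,  43.001,  39.202]), np.float64(1.2311981422888882))
```

```bash
python3 - <<'E'
from h import *
np.set_printoptions(precision=0,suppress=True)
t=np.load('t1.npy',allow_pickle=True).item()
for n,c in (('frame l',(275,318)),('frame r',(358,348)),('drv tip',(405,342)),('drv end',(535,378))):
    print(n,onz(t,np.array(c)/2.85+[120,130],30 if 'f' in n else 8)[:2])
E
```

```text
frame l [408. 119.]
frame r [387.  31.]
drv tip [401. -15.]
drv end [ 379. -154.]
```

jog_arm(
  targets=[
    [0.1,[0,0,0],0],
    [0.1,[1,35.3,0],0],
    [0.1,[0,0,30],0],
    [0.1,[0,0,30],0],
    [0.1,[0,0,25],0],
    [0.1,[0,0,15],0],
    [0.1,[0,0,0],0],
    [0.1,[0,0,0],0],
  ],
)

```text
time_s: 25.4
tool_pos: [605.2, -10.3, 123.4]
tool_rot: [0.811, 0.584, 0.001, 0.001]
wrist_force: [0.4, -0.2, -0.2]
gripper_width: 0.45
grip_force: 0.0
```

jog_arm(
  targets=[
    [0.1,[1,0,10],0],
    [0.1,[0,0,10],0],
    [0.1,[0,0,7],0],
    [0.1,[0,0,0],0],
    [1,[0,0,0],0],
    [1,[0,0,0],0],
    [1,[0,0,0],0],
    [1,[0,0,0],0],
  ],
  squeeze=35,
)

```text
time_s: 26.4
tool_pos: [603.7, -9.0, 95.5]
tool_rot: [0.811, 0.584, -0.001, -0.001]
wrist_force: [-4.3, 0.4, 4.1]
gripper_width: 0.161
grip_force: 35.0
```

jog_arm(
  targets=[
    [1,[0,-3,-4],0],
    [1,[0,-4,-6],0],
    [1,[0,-5,-6],0],
    [1,[0,-5,-8],0],
    [1,[0,-5,-14],0],
    [1,[0,0,-20],0],
    [1,[0,0,-15],0],
    [1,[0,0,0],0],
  ],
  squeeze=40,
)

```text
time_s: 27.4
tool_pos: [585.4, -2.4, 170.8]
tool_rot: [0.811, 0.584, 0.002, 0.002]
wrist_force: [-0.0, 0.3, -1.5]
gripper_width: 0.144
grip_force: 40.0
```

jog_arm(
  targets=[
    [1,[16,-33,0],0],
    [1,[23,-47,0],0],
    [1,[23,-47,0],0],
    [1,[23,-47,0],0],
    [1,[21,-42,0],0],
    [1,[0,0,32],0],
    [1,[0,0,32],0],
    [1,[0,0,26],0],
  ],
  squeeze=30,
)

```text
time_s: 28.4
tool_pos: [411.6, 166.7, 76.3]
tool_rot: [0.811, 0.585, -0.001, -0.0]
wrist_force: [1.2, -0.1, -1.7]
gripper_width: 0.142
grip_force: 30.8
```

jog_arm(
  targets=[
    [1,[0,0,8],0],
    [1,[0,0,8],0],
    [1,[0,0,6],0],
    [1,[0,0,6],0],
    [1,[0,0,5],0],
    [1,[0,0,4],0],
    [1,[0,0,0],0],
    [1,[0,0,0],0],
  ],
)

```text
time_s: 29.4
tool_pos: [416.3, 167.4, 44.8]
tool_rot: [0.812, 0.584, 0.003, 0.002]
wrist_force: [3.3, -1.9, 8.2]
gripper_width: 0.185
grip_force: 30.4
```

```bash
python3 - <<'E'
from h import *
tp=arm.get_state()['tool_pos']
w=snap('wrist'); s=snap('scene')
for n,L in (('w',[w]),('ws',[w,s])):
    print(n,heldfit([(p,mask(p)) for p in L],tp,-.318,TOP,72,48)[:5])
E
```

```text
w [(np.float64(0.8875119864276757), 25, 30, 4, [377.0, 180.0, 1.0]), (np.float64(0.8807990957342245), 30, 45, 4, [384.0, 178.0, 12.0]), (np.float64(0.8729881035689293), 30, 40, 0, [380.0, 179.0, 7.0]), (np.float64(0.8713991276422375), 25, 35, 8, [381.0, 179.0, 6.0]), (np.float64(0.8707534999283291), 25, 35, 4, [377.0, 180.0, 6.0])]
ws [(np.float64(0.7594359755991922), 30, 45, 4, [384.0, 178.0, 12.0]), (np.float64(0.7485669447229613), 30, 40, 0, [380.0, 179.0, 7.0]), (np.float64(0.7400557488760253), 25, 35, 4, [377.0, 180.0, 6.0]), (np.float64(0.7397601993126812), 25, 30, 4, [377.0, 180.0, 1.0]), (np.float64(0.7343648458189144), 30, 45, 0, [380.0, 179.0, 12.0])]
```

jog_arm(
  targets=[
    [1,[0,0,0],0],
    [1,[0,0,0],0],
    [1,[0,0,3],0],
    [1,[0,0,4],0],
    [1,[0,0,4],0],
    [1,[0,0,4],0],
    [1,[0,0,0],0],
    [1,[0,0,0],0],
  ],
  squeeze=5,
)

```text
time_s: 30.5
tool_pos: [411.6, 166.7, 25.4]
tool_rot: [0.812, 0.584, -0.001, -0.001]
wrist_force: [-1.1, 1.0, 0.7]
gripper_width: 0.237
grip_force: 5.1
```

jog_arm(
  targets=[
    [0.1,[0,0,0],0],
    [0.1,[0,0,0],0],
    [0.1,[0,0,0],0],
    [0.1,[0,0,-10],0],
    [0.1,[0,0,-20],0],
    [0.1,[0,0,-20],0],
    [0.1,[0,0,0],0],
    [0.1,[0,0,0],0],
  ],
)

```text
time_s: 31.5
tool_pos: [412.3, 166.7, 75.7]
tool_rot: [0.811, 0.584, -0.0, -0.0]
wrist_force: [0.5, -0.0, -0.5]
gripper_width: 0.447
grip_force: 0.0
```

```bash
python3 - <<'E'
from h import *
st=arm.get_state(); print(st['tool_pos'],st['wrist_force'],st['gripper_width'])
w=snap('wrist'); s=snap('scene'); t=snap('top')
V=lambda L:[(p,mask(p)) for p in L]
for L in ([w],[w,s],[w,s,t]):
  for ti in (3,25): print(len(L),loosefit(V(L),[350,188,2,-.32,ti],TOP))
cv2.imwrite('pics/w12.png',w['img'][...,::-1])
E
```

```text
[412.26124065 166.69018847  75.71404362] [ 0.50050616 -0.01903973 -0.45638502] 0.44700481672722353
1 (array([ 3.5889e+02,  1.8497e+02, -7.3000e-01,  1.4000e-01,  2.7500e+00]), np.float64(0.906))
1 (array([ 3.6013e+02,  1.8393e+02,  1.7900e+00, -1.6000e-01,  4.3700e+00]), np.float64(0.904))
2 (array([ 3.5992e+02,  1.8516e+02,  1.4700e+00, -2.2000e-01,  4.1400e+00]), np.float64(0.845))
2 (array([3.6054e+02, 1.8607e+02, 1.2300e+00, 3.6000e-01, 5.1100e+00]), np.float64(0.848))
3 (array([ 3.5771e+02,  1.8445e+02, -1.0000e-01,  3.0000e-02,  3.2800e+00]), np.float64(0.715))
3 (array([3.6054e+02, 1.8603e+02, 1.3600e+00, 3.3000e-01, 5.0000e+00]), np.float64(0.72))
```

jog_arm(
  targets=[
    [0.1,[0.8,16,0],0],
    [0.1,[0,0,20],0],
    [0.1,[0,0,20],0],
    [0.1,[0,0,11],0],
    [0.1,[0,0,5],0],
    [0.1,[0,0,0],0],
    [1,[0,0,0],0],
    [1,[0,0,0],0],
  ],
)

```text
time_s: 32.65
tool_pos: [428.3, 162.8, 20.7]
tool_rot: [0.811, 0.584, 0.001, 0.0]
wrist_force: [-1.0, 0.3, 0.3]
gripper_width: 0.296
grip_force: 0.7
```

jog_arm(
  targets=[
    [1,[0,0,0],0],
    [1,[0,0,0],0],
    [1,[0,0,0],0],
    [1,[0,0,0],0],
    [1,[0,0,0],0],
    [1,[0,0,-5],0],
    [1,[0,0,-10],0],
    [1,[0,0,-10],0],
  ],
  squeeze=40,
)

```text
time_s: 33.65
tool_pos: [428.3, 162.5, 45.6]
tool_rot: [0.812, 0.584, 0.001, 0.0]
wrist_force: [-0.0, -1.1, -2.4]
gripper_width: 0.098
grip_force: 38.5
```

jog_arm(
  targets=[
    [1,[0,0,-40],0],
    [1,[0,0,-55],0],
    [1,[0,0,-50],0],
    [1,[-34,22,0],0],
    [1,[-50,33.2,0],0],
    [1,[-50,33.2,0],0],
    [1,[-50,33.2,0],0],
    [1,[-50,33.2,0],0],
  ],
  squeeze=45,
)

```text
time_s: 34.65
tool_pos: [501.1, -110.6, 190.7]
tool_rot: [0.812, 0.584, 0.001, 0.001]
wrist_force: [1.2, 0.6, -1.9]
gripper_width: 0.08
grip_force: 45.4
```

jog_arm(
  targets=[
    [1,[-50,33,0],0],
    [1,[-50,33,0],0],
    [1,[-38.3,26.8,0],0],
    [1,[0,0,0],-9.2],
    [1,[0,0,0],-9.1],
    [1,[0,0,0],-9.1],
    [1,[0,0,0],0],
    [1,[0,0,0],0],
  ],
)

```text
time_s: 35.65
tool_pos: [544.8, -269.1, 190.2]
tool_rot: [0.651, 0.759, 0.0, 0.0]
wrist_force: [0.1, -0.3, -1.4]
gripper_width: 0.083
grip_force: 45.4
```

```bash
python3 - <<'E'
from cad import *
np.set_printoptions(precision=1,suppress=True)
st=arm.get_state(); tp=st['tool_pos']; print(tp,st['tool_rot'],st['wrist_force'],st['gripper_width'])
w=snap('wrist','w13.png'); g=gm(w)[0]
# held cover: rim circles (outer 76, inner 68) by edge strength, with tilt about both axes
best=[]
a9=np.radians(9)
for dz in (-30,-25,-20,-15):
  for r in (70,72,74):
    for tx in (-8,-4,0,4,8):
      for ty in (-8,-4,0,4,8):
        o=tp+[-r*np.cos(a9),-r*np.sin(a9),dz]
        from scipy.spatial.transform import Rotation as Ro
        R=Ro.from_euler('xy',[tx,ty],degrees=True).as_matrix(); piv=tp+[0,0,28]
        oo=piv+R@(o-piv)
        v=sum(np.median(samp(g,w,[oo+R@np.array([q*np.cos(t),q*np.sin(t),54]) for t in np.radians(np.arange(60,300,6))])) for q in (76,68))
        best.append((round(float(v),1),dz,r,tx,ty))
print(sorted(best,reverse=True)[:8])
E
```

```text
[ 544.8 -269.1  190.2] [0.7 0.8 0.  0. ] [ 0.1 -0.3 -1.4] 0.08267604760105124
[(35.3, -25, 72, -4, -8), (35.2, -30, 70, 0, -8), (34.8, -30, 74, -8, -8), (34.8, -30, 72, 8, -8), (33.5, -30, 70, 8, -8), (32.9, -30, 72, 8, -4), (31.6, -30, 72, 4, -8), (31.4, -30, 70, 4, -8)]
```

jog_arm(
  targets=[
    [1,[0,0,20],0],
    [1,[0,0,20],0],
    [1,[0,0,15],0],
    [1,[0,0,12],0],
    [1,[0,0,8],0],
    [1,[0,0,5],0],
    [1,[0,0,5],0],
    [1,[0,0,0],0],
  ],
  squeeze=30,
)

```text
time_s: 36.7
tool_pos: [544.7, -269.1, 104.9]
tool_rot: [0.65, 0.76, -0.0, -0.0]
wrist_force: [1.0, -0.0, -1.5]
gripper_width: 0.085
grip_force: 29.5
```

jog_arm(
  targets=[
    [1,[0,0,3],0],
    [1,[0,0,3],0],
    [1,[0,0,3],0],
    [1,[0,0,2],0],
    [1,[0,0,2],0],
    [1,[0,0,0],0],
    [1,[0,0,0],0],
    [1,[0,0,0],0],
  ],
)

```text
time_s: 37.7
tool_pos: [545.3, -269.2, 92.4]
tool_rot: [0.65, 0.76, 0.0, 0.001]
wrist_force: [3.8, 0.3, 1.5]
gripper_width: 0.082
grip_force: 31.1
```

jog_arm(
  targets=[
    [1,[0,1,1],0],
    [1,[0,1,1],0],
    [1,[0,0,1],0],
    [0.5,[0,0,0],0],
    [0.5,[0,0,0],0],
    [0.5,[0,0,0],0],
    [0.5,[0,0,0],0],
    [0.5,[0,0,0],0],
  ],
)

```text
time_s: 38.7
tool_pos: [546.7, -268.7, 88.9]
tool_rot: [0.65, 0.76, -0.0, -0.0]
wrist_force: [-0.0, 0.1, -0.1]
gripper_width: 0.253
grip_force: 0.0
```

jog_arm(
  targets=[
    [0.5,[0,0,-15],0],
    [0.5,[0,0,-30],0],
    [0.5,[0,0,-50],0],
    [0.5,[0,0,-45],0],
    [1,[0,-50,0],0],
    [1,[0,-22,0],0],
    [1,[0,0,0],0],
    [1,[0,0,0],0],
  ],
)

```text
time_s: 39.7
tool_pos: [476.3, -280.0, 229.8]
tool_rot: [0.65, 0.76, 0.0, 0.001]
wrist_force: [-0.3, 0.9, 0.3]
gripper_width: 0.003
grip_force: 0.0
```

```bash
cat > rimfit.py <<'E'
from cad import *
from scipy.spatial.transform import Rotation as Ro
def rimfit(w,z0s,x0=(474.5,-280.5),rs=(76,68)):
    g=cv2.GaussianBlur(gm(w)[0],(0,0),1.5); T=np.radians(np.arange(0,360,6))
    def f(v):
        R=Ro.from_euler('xy',v[3:],degrees=True).as_matrix(); return -float(sum(np.median(samp(g,w,[np.array(v[:3])+R@np.array([q*np.cos(t),q*np.sin(t),0]) for t in T])) for q in rs))
    out=[]
    for z in z0s:
        x=[*x0,z,0.,0.]; S=np.array([x]+[[x[j]+(5,5,6,6,6)[j]*(i==j) for j in range(5)] for i in range(5)])
        s=minimize(f,x,method='Nelder-Mead',options=dict(initial_simplex=S,maxiter=120)); out.append((round(-s.fun,1),s.x.round(1).tolist()))
    return out
E
python3 - <<'E'
from rimfit import *
st=arm.get_state(); print(st['tool_pos'],st['wrist_force'],st['gripper_width'])
w=snap('wrist','w14.png'); np.save('w14.npy',w,allow_pickle=True)
print(rimfit(w,(95,110,123,135)))
E
```

```text
[ 476.25705901 -280.01933441  229.79486531] [-0.28797674  0.87499939  0.2553533 ] 0.0029771443206382717
[(np.float64(91.6), [475.7, -276.2, 94.0, -1.4, 0.1]), (np.float64(102.8), [473.7, -277.7, 114.3, 2.6, 0.2]), (np.float64(106.3), [472.3, -275.8, 99.8, 12.9, 5.5]), (np.float64(103.6), [473.8, -277.3, 115.8, 7.0, 10.0])]
```

The cover rests on the catches (rim centre about (473.5,-277.5), z≈115–120). I turn 30° so the body's ends fall between the posts, then come down closed onto the floor's centre.

jog_arm(
  targets=[
    [1,[0,-2,0],-10],
    [1,[0,0,0],-10],
    [1,[0,0,0],-10],
    [1,[0,0,30],0],
    [1,[0,0,35],0],
    [1,[0,0,35],0],
    [1,[0,0,30],0],
    [1,[0,0,15],0],
  ],
)

```text
time_s: 40.75
tool_pos: [473.3, -279.4, 81.8]
tool_rot: [0.431, 0.902, 0.0, -0.002]
wrist_force: [0.3, -0.1, 0.5]
gripper_width: 0.001
grip_force: 0.0
```

jog_arm(
  targets=[
    [1,[0,0,4],0],
    [1,[0,0,4],0],
    [1,[0,0,4],0],
    [1,[0,0,4],0],
    [1,[0,0,3],0],
    [1,[0,0,3],0],
    [1,[0,0,3],0],
    [1,[0,0,0],0],
  ],
)

```text
time_s: 41.75
tool_pos: [474.0, -280.4, 59.6]
tool_rot: [0.431, 0.902, 0.0, 0.0]
wrist_force: [0.2, 1.2, 2.9]
gripper_width: 0.006
grip_force: 1.5
```

jog_arm(
  targets=[
    [1,[0,0,2],0],
    [1,[0,0,2],0],
    [1,[0,0,2],0],
    [1,[0,0,2],0],
    [1,[0,0,2],0],
    [1,[0,0,2],0],
    [1,[0,0,2],0],
    [1,[0,0,0],0],
  ],
)

```text
time_s: 42.75
tool_pos: [473.8, -280.7, 45.4]
tool_rot: [0.431, 0.902, -0.0, 0.0]
wrist_force: [0.5, -0.8, 4.8]
gripper_width: 0.007
grip_force: 2.2
```

jog_arm(
  targets=[
    [1,[0,0,2],0],
    [1,[0,0,2],0],
    [1,[0,0,2],0],
    [1,[0,0,2],0],
    [1,[0,0,2],0],
    [1,[0,0,2],0],
    [1,[0,0,0],0],
    [1,[0,0,0],0],
  ],
)

```text
time_s: 43.75
tool_pos: [473.7, -280.2, 32.9]
tool_rot: [0.431, 0.902, 0.0, 0.0]
wrist_force: [-0.1, -1.5, 3.7]
gripper_width: 0.008
grip_force: 1.7
```

jog_arm(
  targets=[
    [1,[0,0,1.5],0],
    [1,[0,0,1.5],0],
    [1,[0,0,1],0],
    [1,[0,0,1],0],
    [1,[0,0,0],0],
    [1,[0,0,0],0],
    [1,[0,0,0],0],
    [1,[0,0,0],0],
  ],
)

```text
time_s: 44.75
tool_pos: [475.2, -281.0, 32.5]
tool_rot: [0.431, 0.902, 0.0, 0.001]
wrist_force: [-6.1, 4.0, 23.6]
gripper_width: 0.006
grip_force: 11.8
```

jog_arm(
  targets=[
    [1,[0,0,-6],0],
    [1,[0,0,-30],0],
    [1,[0,0,-55],0],
    [1,[0,0,-55],0],
    [1,[0,0,-50],0],
    [1,[0,0,0],0],
    [1,[0,0,0],0],
    [1,[0,0,0],0],
  ],
)

```text
time_s: 45.75
tool_pos: [472.5, -279.3, 221.0]
tool_rot: [0.431, 0.902, 0.001, -0.002]
wrist_force: [-0.9, 0.6, 0.5]
gripper_width: 0.009
grip_force: 0.0
```

```bash
python3 - <<'E'
from rimfit import *
st=arm.get_state(); print(st['tool_pos'],st['wrist_force'])
w=snap('wrist','w15.png'); s=snap('scene','s15.png'); t=snap('top'); np.save('w15.npy',w,allow_pickle=True)
print('w',rimfit(w,(85,92,99,108)))
for p,n in ((w,'w'),(s,'s'),(t,'t')):
    g=cv2.GaussianBlur(gm(p)[0],(0,0),1); r=[]
    for z in range(82,126,2):
        r.append(max((round(float(sum(np.mean(samp(g,p,circ(np.array([x,y,0.]),np.eye(3),q,z,60))) for q in (76,68))),1),z,x,y) for x in range(468,482,2) for y in range(-286,-274,2)))
    print(n,sorted(r,reverse=True)[:5])
E
```

```text
[ 472.51441057 -279.3112774   221.02468353] [-0.90013371  0.64582656  0.53145939]
w [(np.float64(103.3), [474.8, -278.0, 81.2, -1.1, 9.9]), (np.float64(97.4), [477.0, -276.2, 77.5, 4.9, 2.5]), (np.float64(80.9), [472.8, -280.6, 101.6, -0.6, 5.4]), (np.float64(85.8), [473.8, -280.5, 103.7, 0.8, 10.9])]
w [(112.4, 88, 476, -278), (111.8, 90, 476, -278), (110.1, 86, 476, -278), (108.6, 92, 476, -278), (106.3, 84, 476, -278)]
s [(103.7, 96, 480, -278), (103.7, 94, 480, -278), (103.6, 92, 478, -280), (103.3, 98, 480, -278), (103.2, 90, 474, -282)]
t [(73.0, 110, 480, -276), (73.0, 108, 480, -276), (73.0, 106, 480, -276), (73.0, 104, 480, -276), (73.0, 102, 480, -276)]
```

```bash
cat > joint.py <<'E'
from rimfit import *
def joint(ps,starts):
    T=np.radians(np.arange(0,360,5)); G=[cv2.GaussianBlur(gm(p)[0],(0,0),1.2) for p in ps]; out=[]
    def f(v):
        R=Ro.from_euler('xy',v[3:],degrees=True).as_matrix(); return -float(sum(np.mean(np.minimum(samp(g,p,[np.array(v[:3])+R@np.array([q*np.cos(t),q*np.sin(t),0]) for t in T]),150)) for p,g in zip(ps,G) for q in (76,68)))
    for z,tx,ty in starts:
        x=[475.5,-279,z,tx,ty]; S=np.array([x]+[[x[j]+(3,3,6,5,5)[j]*(i==j) for j in range(5)] for i in range(5)])
        s=minimize(f,x,method='Nelder-Mead',options=dict(initial_simplex=S,maxiter=200)); out.append((round(-s.fun,1),s.x.round(1).tolist()))
    return sorted(out,reverse=True)
E
python3 - <<'E'
from joint import *
w=np.load('w15.npy',allow_pickle=True).item(); s=snap('scene')
for r in joint([w,s],[(z,tx,ty) for z in (86,92,100) for tx,ty in((-2,-2),(-2,2))]): print(r)
b=np.load('w14.npy',allow_pickle=True).item()
print('before',joint([b],[(115,-2,-2),(120,2,2)]))
E
```

```text
(np.float64(209.5), [477.5, -276.3, 93.8, -8.9, 5.4])
(np.float64(208.1), [475.6, -278.4, 90.9, 0.1, 0.2])
(np.float64(208.1), [475.6, -278.5, 90.9, 0.4, 0.0])
(np.float64(208.1), [475.5, -278.4, 90.7, -0.1, -0.1])
(np.float64(208.1), [475.5, -278.5, 90.6, 0.0, -0.2])
(np.float64(208.1), [475.5, -278.5, 90.4, 0.6, -0.3])
before [(np.float64(110.6), [473.7, -277.8, 120.1, 5.6, 2.2]), (np.float64(110.5), [473.8, -277.8, 119.9, 5.4, 2.2])]
```

jog_arm(
  targets=[
    [1,[-50,0,0],0],
    [1,[-40,0,0],0],
    [1,[0,0,0],10],
    [1,[0,0,0],10],
    [1,[0,0,0],10],
    [1,[0,0,0],0],
    [1,[0,0,0],0],
    [1,[0,0,0],0],
  ],
)

```text
time_s: 46.95
tool_pos: [530.1, -350.3, 224.0]
tool_rot: [0.649, 0.76, -0.0, -0.0]
wrist_force: [-0.1, -0.8, 0.5]
gripper_width: 0.008
grip_force: 0.0
```

```bash
python3 - <<'E'
from joint import *
print(arm.get_state()['tool_pos'],arm.get_state()['time_s'])
w=np.load('w15.npy',allow_pickle=True).item(); v=snap('wrist','w16.png'); s=snap('scene')
print(proj(v,[475.5,-279,92]))
for ps in ([v],[w,v],[w,v,s]):
    for r in joint(ps,[(92,-2,-2),(94,-9,5),(92,4,4),(100,2,-4)]): print(len(ps),r)
E
```

```text
[ 530.13644533 -350.29653984  223.98025141] 46.95
[232.68076191 106.38955237]
1 (np.float64(134.6), [476.4, -277.3, 90.6, -5.3, 0.6])
1 (np.float64(134.1), [476.3, -278.5, 90.2, -1.0, 0.4])
1 (np.float64(133.8), [477.4, -280.3, 90.0, 5.4, 4.5])
1 (np.float64(133.8), [476.6, -279.2, 90.3, 1.4, 1.5])
2 (np.float64(239.8), [475.7, -278.2, 90.2, -1.1, -1.0])
2 (np.float64(239.8), [475.7, -278.3, 90.4, -1.0, -1.2])
2 (np.float64(239.8), [475.6, -278.2, 90.3, -1.4, -1.5])
2 (np.float64(239.1), [477.2, -276.7, 90.5, -7.2, 3.3])
3 (np.float64(341.6), [477.0, -276.9, 91.1, -6.9, 2.5])
3 (np.float64(341.5), [477.1, -276.8, 91.2, -7.0, 2.8])
3 (np.float64(341.3), [476.0, -278.2, 90.0, -1.4, -0.2])
3 (np.float64(341.2), [476.0, -278.3, 90.2, -1.1, 0.2])
```

Most fits say level at z≈90–91 (home is 92), but a slight tilt towards -y is not excluded. I make one gentle confirming press, a little to that side of the middle.

jog_arm(
  targets=[
    [1,[34,-20.5,0],0],
    [1,[34,-20.5,0],-10],
    [1,[0,0,0],-10],
    [1,[0,0,0],-10],
    [1,[0,0,50],0],
    [1,[0,0,55],0],
    [1,[0,0,50],0],
    [1,[0,0,20],0],
  ],
)

```text
time_s: 48.05
tool_pos: [477.2, -288.0, 45.7]
tool_rot: [0.431, 0.902, 0.001, -0.003]
wrist_force: [0.3, 0.8, -0.3]
gripper_width: 0.002
grip_force: 0.0
```

jog_arm(
  targets=[
    [1,[0,0,5],0],
    [1,[0,0,4],0],
    [1,[0,0,3],0],
    [1,[0,0,1],0],
    [1,[0,0,1],0],
    [1,[0,0,0],0],
    [1,[0,0,0],0],
    [1,[0,0,0],0],
  ],
)

```text
time_s: 49.05
tool_pos: [479.2, -289.5, 35.1]
tool_rot: [0.431, 0.902, 0.0, 0.0]
wrist_force: [-0.1, 0.3, -0.3]
gripper_width: 0.004
grip_force: 0.0
```

jog_arm(
  targets=[
    [1,[0,0,1],0],
    [1,[0,0,1],0],
    [1,[0,0,1],0],
    [1,[0,0,1],0],
    [1,[0,0,0],0],
    [1,[0,0,0],0],
    [1,[0,0,0],0],
    [1,[0,0,0],0],
  ],
)

```text
time_s: 50.05
tool_pos: [479.8, -290.1, 32.6]
tool_rot: [0.431, 0.902, -0.0, 0.001]
wrist_force: [-1.9, 1.3, 7.9]
gripper_width: 0.007
grip_force: 3.5
```

The floor is firm at the same height off-centre (32.6 against 32.5), so the cover is level and bottomed. I retreat and hand in.

jog_arm(
  targets=[
    [1,[0,0,-8],0],
    [1,[0,0,-40],0],
    [1,[0,0,-60],0],
    [1,[0,0,-60],0],
    [1,[0,0,-30],0],
    [1,[0,0,0],0],
    [1,[0,0,0],0],
    [1,[0,0,0],0],
  ],
)

```text
time_s: 51.05
tool_pos: [478.2, -288.8, 226.4]
tool_rot: [0.431, 0.902, 0.0, -0.002]
wrist_force: [0.0, -0.1, -0.7]
gripper_width: 0.005
grip_force: 0.0
```

```bash
python3 - <<'E'
from joint import *
w=snap('wrist'); s=snap('scene'); print(joint([w,s],[(92,-2,-2),(92,-8,5)])[:2])
print(arm.get_state()['tool_pos'],arm.finish_job())
E
```

```text
[(np.float64(220.7), [476.6, -278.0, 90.9, -2.6, 2.3]), (np.float64(218.8), [477.6, -277.4, 94.3, -6.7, 5.7])]
the job is handed in; nothing more can be done
[ 478.44292233 -288.98058938  227.01972167] None
```

Job handed in at about 51 s: both covers are stacked knob down in the large caddy, and by my measurements the wide-rimmed one is pressed home under the catches and level to within a few degrees; the hand-in gave no verdict, and I did not re-check that the other things on the bench stayed put.

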